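Stir the beads and present the rod level

ROBOT

A 6-joint arm with a two-finger parallel gripper is mounted at the origin on a cart in front of the work surface, level with it; the furniture and walls round the work are solid. World frame = base frame: x ahead of the robot, y to its left, z up, the work surface at z = 0. Lengths are in m, angles in rad, forces in N, time in s.
With the tool pointing down it reaches from about 0.4 to 0.825 m from the base axis. Payload 7 kg.
Tool frame: the origin (TCP) lies midway between the tips of the shut fingers; the grasp point (between the pads) lies 19 mm behind it; y points along the fingers, z is the direction in which the jaws open and shut, and the axes are right-handed (so a half turn about y gives the same grasp; the last joint's range is limited). The gripper opens to 88 mm and grips with 3 to 60 N. Pads are 19 mm wide; open, the fingers measure 130 mm over their backs; the gripper's body (78 mm by 193 mm) begins 47 mm behind the grasp point.
Start: joints at [-0.873, 0.359, 0.012, 0, -1.224, -0.288], TCP at [0.269, -0.619, 0.227] pointing down, gripper open.
Joint ranges: [-3.07, 3.07], [-1.43, 2.12], [-1.02, 1.25], [-3.03, 1.67], [-3.05, -0], [-3.03, 3.03]. Speed limits (rad/s): [2.39, 2.39, 3.01, 3.14, 3.14, 3.14].

INTERFACE

Orientations are given as [roll, pitch, yaw] about the fixed x, y, z axes, in that order (R = Rz(yaw) Ry(pitch) Rx(roll)).
In Python, from station import arm gives the robot as it stands.
- The arm moves only by the tool move_arm, never from a script. Its argument "deltas" is a list of rows, each an object with "dp": the shift along the tool's x, y, z in mm, a list of three; "rotation": the turn, a rotation vector about the tool's x, y, z in degrees, a list of three. A call has 1 to 5 rows; each row shifts and turns the pose as measured when the row begins, along the tool's axes as they then stand; what a row does not reach is not made up. A row lasts 1/12 s, in which the tool goes at most 41.7 mm and 7.16 degrees, less where a joint would pass 70% of its speed; a pose out of reach is approached as far as the arm can. A call is refused whole if a number of a shift passes 41.7 or a number of a turn 7.16, either way. A call with a gripper value outside its range is refused whole. "jaw" is the closure in counts, from 0 (fully open) to 255 (shut), set as the call begins (left out, the last holds). The fingers move at their own pace and stop on an object; "squeeze" is the grip in N (left out, the last holds). Time passes only in rows, so rows that do not move let the fingers close. It gives the time, the measured TCP pose, the force and the opening at its end, in the units of the state.
- arm.get_state(): the state, without advancing time (a new reading comes with each control period).
- arm.grab_frame(name): name is "side" or "top" or "wrist"; returns a dict with "pixels" (400x640x3 uint8, red, green, blue), "z_map" (400x640 float32, m along the optical axis (not along the pixel's ray), 0 where there is no reading), "fx", "fy", "cx", "cy" (pixels), "k1" (the pictures are not rectified: a ray, as slopes to the right and down, at radius r is drawn at 1 + k1 r^2 times it, then the intrinsics apply), "cam_to_world" (4x4, takes a point from camera to world coordinates); the wrist camera has in their place "mount" (4x4, takes a point from camera to tool coordinates, whose origin is the TCP and whose axes are the tool frame's). Camera axes: x right, y down, z forward; pixel columns grow to the right and rows downward; lengths in m; the calibration is good to about 2 mm. A picture is of the moment at which its call begins: read the wrist's pose just before it.
- arm.job_done(): hands the job in, once; it reports no verdict.
The state is a dict: "t": time; "q": joint angles; "qd": joint speeds; "joint_efforts": joint torques, N m; "eef_pos": TCP position; "ee_rot": TCP orientation; "force": force on the tool from outside, world axes, zero at the start; "moment": the same for the moment, N m; "width": finger opening in m.
Only numpy, scipy, OpenCV 4.12 (cv2) and the standard library are available. Lean on these libraries where they do the work, as an engineer would, in place of code of your own. Each camera call takes 0.05 s, during which the arm holds its last target.

TASK

Draw the blue-handled stirring rod up out of its stand, lower its tip in among the orange beads in the glass beaker and stir them round near the beaker's floor at least three full rounds. Then lift the rod clear of the beaker, turn it from upright to level and hold it up so, still and at least 25 cm above the worktop, for its wet end to be inspected; finish while still gripping it. Keep every bead in the beaker, leave the beaker standing upright about where it was, and do not knock the brown jar or the small blue-capped bottle.

Things in the scene. Friction and masses are not known exactly. Their poses are not given: they have to be found in the camera images.
- rod_grip (a point): Grip point on the axis of the loose stirring rod, in its handle, 140 mm above its tip. Handle: blue plastic, 16 x 16 mm square, from 108 to 178 mm above the tip, flats facing the rod's own x and y, black end cap (overall length 182 mm). Rod 60 g, centre of mass 121 mm above the tip. z runs along the rod from tip to handle end (up in the stand).
- rod_tip (a point): The lower end of the same rod: a round-ended steel shaft 12 mm in diameter, from the tip to a 17 mm steel collar 102 to 108 mm above it. Origin at the very tip; same axes as rod_grip.
- stirring_rod: The whole stirring rod; origin and axes as rod_tip.
- rod_stand: Fixed stand: dark base 84 x 84 x 12 mm, two steel pillars at its own y = +34 and -34 mm, white guide plate (50 x 84 mm) with its top 82 mm high, pillar caps to 87 mm. The rod stands upright in its 17.5 mm hole, tip 14 mm above the worktop, handle 122 to 192 mm high; raise it 80 mm straight up to be clear. Origin: centre of its underside, z up.
- bead_beaker: Loose clear glass beaker holding the orange beads: outside about 72 mm in diameter and 99 mm high, inside about 58 mm wide, 0.4 kg, slides if pushed. Origin: centre of its underside, z up.
- beaker_floor (a point): Centre of the inner floor of that beaker, 4 mm above its underside and 2 mm from the beaker origin towards its +x; axes as the beaker's. The rim is 95 mm above this point. A stirring circle of about 15 mm radius round it, with the rod's tip 4 to 10 mm above the floor, moves the beads without pressing on the wall.
- bead0_center (a point): Centre of orange bead 1 of 5: a plastic ball 14 mm in diameter, 10 g, lying on the beaker's floor; rolls freely.
- bead1_center (a point): Centre of orange bead 2 of 5: a plastic ball 14 mm in diameter, 10 g, lying on the beaker's floor; rolls freely.
- bead2_center (a point): Centre of orange bead 3 of 5: a plastic ball 14 mm in diameter, 10 g, lying on the beaker's floor; rolls freely.
- bead3_center (a point): Centre of orange bead 4 of 5: a plastic ball 14 mm in diameter, 10 g, lying on the beaker's floor; rolls freely.
- bead4_center (a point): Centre of orange bead 5 of 5: a plastic ball 14 mm in diameter, 10 g, lying on the beaker's floor; rolls freely.
- amber_jar: Brown glass jar with a black cap, 52 mm in diameter, 89 mm high, loose; a bystander. Origin: centre of its underside.
- media_bottle: Small bottle with a blue cap and pale content, 56 mm in diameter, 114 mm high, loose; a bystander. Origin: centre of its underside.
Mind the look-alikes: they are no part of the job. Of the things that look like the stirring_rod, the smallest one is meant.

How it is judged:
On the way, in this order (a step that is already met when the one before it is completed fails the run):
1. the rod is drawn up out of its stand, upright or not, its tip above the guide plate and nothing of the stand touching it (height (world z) of rod_tip above 0.088 m and contact force between stirring_rod and the fingers above 0.5 N and contact force between stirring_rod and rod_stand below 0.1 N), for 0.05 s.
2. stirring: the rod's tip down among the beads, on the beaker's +x side (z of rod_tip in the frame of beaker_floor below 0.014 m and x of rod_tip in the frame of beaker_floor between 0.006 and 0.034 m).
3. stirring: the rod's tip down among the beads, passing a y side (z of rod_tip in the frame of beaker_floor below 0.014 m and x of rod_tip in the frame of beaker_floor between -0.0045 and 0.0045 m and (y of rod_tip in the frame of beaker_floor between 0.006 and 0.034 m or y of rod_tip in the frame of beaker_floor between -0.034 and -0.006 m)).
4. stirring: the rod's tip down among the beads, on the -x side (z of rod_tip in the frame of beaker_floor below 0.014 m and x of rod_tip in the frame of beaker_floor between -0.034 and -0.006 m).
5. stirring: the rod's tip down among the beads, passing a y side (all of step 3).
6. stirring: the rod's tip down among the beads, on the beaker's +x side (all of step 2).
7. stirring: the rod's tip down among the beads, passing a y side (all of step 5).
8. stirring: the rod's tip down among the beads, on the -x side (all of step 4).
9. stirring: the rod's tip down among the beads, passing a y side (all of step 7).
10. stirring: the rod's tip down among the beads, on the +x side again, two rounds done; a bead at least has been shifted, over 5 mm from where it began (all of step 6 and distance of any of bead0_center, bead1_center, bead2_center, bead3_center, bead4_center from where it was at the start of the episode above 0.005 m).
At the end, for the whole second after the job is handed in: The rod is held by the fingers, within 20 degrees of level, at rest, its grip point over 23 cm and its tip over 16 cm above the worktop, touching neither beaker nor stand; the beaker stands upright on the worktop within 5 cm of where it was, with all five beads in it (angle between rod_tip's own z axis and vertical between 1.2208 and 1.9208 rad and height (world z) of rod_grip above 0.23 m and height (world z) of rod_tip above 0.16 m and contact force between stirring_rod and the fingers above 1 N and linear speed of stirring_rod below 0.05 m/s and contact force between stirring_rod and bead_beaker below 0.1 N and contact force between stirring_rod and rod_stand below 0.1 N and angle between bead_beaker's own z axis and vertical below 0.1 rad and distance of bead_beaker from where it was at the start of the episode below 0.05 m and height (world z) of bead_beaker below 0.01 m and horizontal distance between each of bead0_center, bead1_center, bead2_center, bead3_center, bead4_center and beaker_floor below 0.04 m and z of each of bead0_center, bead1_center, bead2_center, bead3_center, bead4_center in the frame of beaker_floor below 0.06 m); the arm keeps its last pose, push and grip.
It fails at once if the bead beaker is tipped by more than 20 degrees (angle between bead_beaker's own z axis and vertical above 0.35 rad).
It fails at once if the brown jar is knocked: shifted over 3 cm or tipped (distance of amber_jar from where it was at the start of the episode above 0.03 m or angle between amber_jar's own z axis and vertical above 0.3 rad).
It fails at once if the small bottle is knocked: shifted over 3 cm or tipped (distance of media_bottle from where it was at the start of the episode above 0.03 m or angle between media_bottle's own z axis and vertical above 0.3 rad).
It also fails if it takes over 72 s, if anything falls off the work surface, if the arm or the gripper's body presses on something with over 40 N, if the wrist force passes 120 N, or if a joint passes its speed limit or range.

## Working session

There is one attempt and no reset: what is moved stays moved. The work goes in short steps, Python scripts to look and compute and a tool call to move; the robot and the scene stay as the last step left them, time stands still between calls to the robot, and variables do not carry over. Pictures are saved under pics/ and viewed, and the job is handed in when it is done.

Besides the shell and the picture viewer there is one more tool, called by a JSON object that holds its "name" and its "arguments". move_arm: Moves the arm, as the interface text tells. Its arguments: {"type":"object","properties":{"deltas":{"type":"array","items":{"type":"object","properties":{"dp":{"type":"array","items":{"type":"number"}},"rotation":{"type":"array","items":{"type":"number"}}}}},"jaw":{"type":"number"},"squeeze":{"type":"number"}},"required":["deltas"]}

```bash
ls; mkdir -p pics; python3 - <<'E'
from station import arm
import cv2,numpy as np
print(arm.get_state())
for n in ["side","top","wrist"]:
    f=arm.grab_frame(n)
    cv2.imwrite(f"pics/{n}0.png",f["pixels"][:,:,::-1])
    np.savez(f"pics/{n}0.npz",**f)
    print(n,{k:v for k,v in f.items() if k not in("pixels","z_map")})
E
```

```text
pics
{'t': 0.0, 'q': array([-8.72899559e-01,  3.59367767e-01,  1.10504777e-02, -3.48374860e-04,
       -1.22409473e+00, -2.88140272e-01]), 'qd': array([ 0.00014607,  0.00037456,  0.00098965, -0.00126519, -0.00052917,
        0.00116074]), 'joint_efforts': array([ 6.29128613e-05, -5.82717025e+01,  2.93048269e+01,  6.99714661e+00,
        6.68754205e-03, -1.69274049e-04]), 'eef_pos': array([ 0.2687121 , -0.61867008,  0.22563172]), 'ee_rot': array([-1.56915417e+00,  1.45181600e-04,  4.09637973e-01]), 'force': array([-0.18519089,  0.26911156, -0.07746757]), 'moment': array([0.00547449, 0.01055279, 0.00442207]), 'width': 0.08802070743277103}
side {'fx': 367.0227597128909, 'fy': 367.0227597128909, 'cx': 311.86730112240275, 'cy': 199.7237177842233, 'k1': 0.0208004754766753, 'cam_to_world': array([[ 0.99933743, -0.02096668,  0.02975048,  0.60858166],
       [-0.03414127, -0.82326447,  0.56663038, -0.53267597],
       [ 0.01261215, -0.56727066, -0.82343483,  0.79883631],
       [ 0.        ,  0.        ,  0.        ,  1.        ]])}
top {'fx': 471.0834668105227, 'fy': 471.0834668105227, 'cx': 320.28133628559294, 'cy': 201.48177488265594, 'k1': -0.10897775423927457, 'cam_to_world': array([[ 0.00164053, -0.9918486 ,  0.12741142,  0.50287426],
       [-0.99999093, -0.00212802, -0.00369005, -0.07381924],
       [ 0.0039311 , -0.12740421, -0.99184309,  0.96547645],
       [ 0.        ,  0.        ,  0.        ,  1.        ]])}
wrist {'fx': 344.1407118512159, 'fy': 344.1407118512159, 'cx': 322.0692783003413, 'cy': 198.79729208823298, 'k1': -0.055033662887645676, 'mount': array([[-6.37069619e-04,  9.65929402e-01,  2.58804917e-01,
        -7.03288946e-02],
       [-1.07618800e-04, -2.58805035e-01,  9.65929574e-01,
        -1.58199630e-01],
       [ 9.99999791e-01,  5.87512111e-04,  2.68828988e-04,
         6.79777582e-04],
       [ 0.00000000e+00,  0.00000000e+00,  0.00000000e+00,
         1.00000000e+00]])}
```

View pics/side0.png

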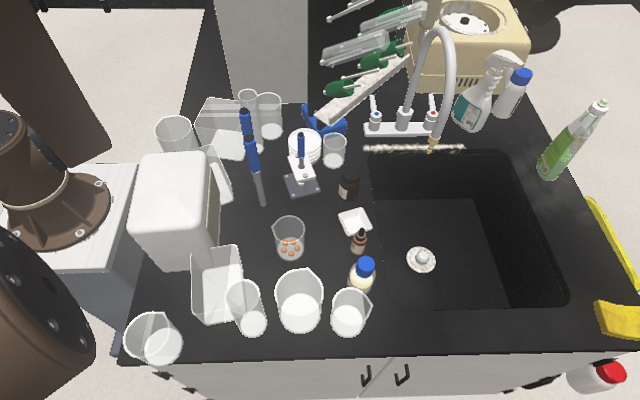

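View pics/top0.png

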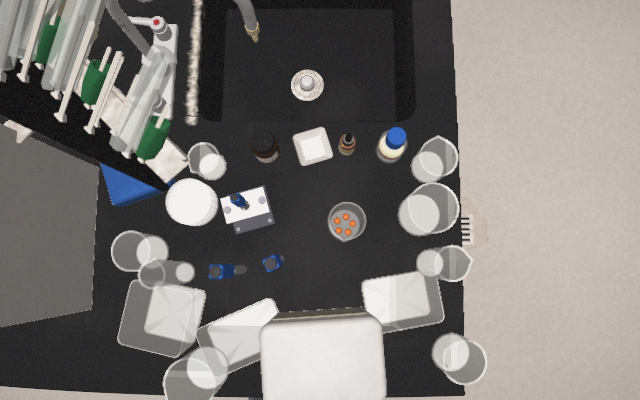

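View pics/wrist0.png

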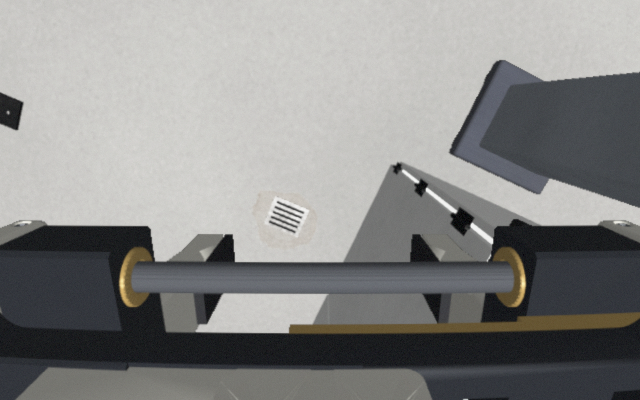

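```bash
cat > h.py <<'E'
import numpy as np,cv2
def ray(f,u,v):
    a=(u-f["cx"])/f["fx"];b=(v-f["cy"])/f["fy"];rd=np.hypot(a,b);r=rd
    for _ in range(20): r=rd/(1+f["k1"]*r*r)
    s=1/(1+f["k1"]*r*r)
    return np.array([a*s,b*s,1.0])
def pt(f,u,v,M=None,d=None):
    M=f["cam_to_world"] if M is None else M
    d=f["z_map"][int(round(v)),int(round(u))] if d is None else d
    return M[:3,:3]@(ray(f,u,v)*d)+M[:3,3]
def plane(f,u,v,z,M=None):
    M=f["cam_to_world"] if M is None else M
    w=M[:3,:3]@ray(f,u,v); return M[:3,3]+w*(z-M[2,3])/w[2]
def line(f,u,v,M=None):
    M=f["cam_to_world"] if M is None else M
    w=M[:3,:3]@ray(f,u,v); return M[:3,3],w/np.linalg.norm(w)
def tri(l1,l2):
    (p,a),(q,b)=l1,l2
    s=np.linalg.lstsq(np.stack([a,-b],1),q-p,rcond=None)[0]
    x,y=p+a*s[0],q+b*s[1]; return (x+y)/2,np.linalg.norm(x-y)
def proj(f,P,M=None):
    M=f["cam_to_world"] if M is None else M
    c=M[:3,:3].T@(np.asarray(P)-M[:3,3]); a,b=c[:2]/c[2]; k=1+f["k1"]*(a*a+b*b)
    return np.array([f["cx"]+f["fx"]*a*k,f["cy"]+f["fy"]*b*k])
def load(n): return dict(np.load(f"pics/{n}.npz"))
E
python3 - <<'E'
from h import *
for n,c in (("side0",(215,95,370,275)),("top0",(150,100,450,300))):
    f=load(n);im=f["pixels"][c[1]:c[3],c[0]:c[2],::-1]
    k=min(800/im.shape[1],600/im.shape[0]);cv2.imwrite(f"pics/{n}_crop.png",cv2.resize(im,None,fx=k,fy=k,interpolation=cv2.INTER_CUBIC))
    hsv=cv2.cvtColor(f["pixels"],cv2.COLOR_RGB2HSV)
    for nm,lo,hi in(("blue",(105,120,60),(125,255,255)),("orange",(5,130,120),(18,255,255))):
        m=cv2.inRange(hsv,lo,hi);N,L,S,C=cv2.connectedComponentsWithStats(m)
        for i in range(1,N):
            if S[i,4]>8:
                u,v=C[i];print(n,nm,S[i],C[i].round(1),pt(f,u,v).round(3))
E
```

```text
side0 blue [515  68  17  10 131] [523.6  72.7] [1.246 0.336 0.147]
side0 blue [511  79  19   7  38] [520.8  82.6] [1.239 0.316 0.13 ]
side0 blue [302 103  45  37 397] [324.5 123.8] [0.681 0.245 0.053]
side0 blue [239 110  14  26 207] [246.  123.6] [0.491 0.072 0.223]
side0 blue [298 135   6  22 121] [300.6 145.9] [0.61  0.059 0.162]
side0 blue [244 138  17  35 318] [252.2 155.4] [ 0.508 -0.011  0.211]
side0 blue [356 256  19  22 329] [364.9 266.1] [ 0.735 -0.227  0.115]
side0 orange [291 239   4   3   9] [292.4 239.9] [ 0.586 -0.112  0.02 ]
side0 orange [295 246   4   5  15] [296.5 247.9] [ 0.596 -0.154  0.06 ]
side0 orange [282 248   4   5  15] [283.5 249.9] [ 0.567 -0.158  0.059]
side0 orange [289 252   4   4  15] [290.6 253.4] [ 0.583 -0.16   0.045]
top0 blue [386 126  21  23 362] [395.6 137.3] [ 0.733 -0.217  0.115]
top0 blue [ 100  163   62   44 1297] [125.4 187. ] [0.65  0.315 0.046]
top0 blue [167 179   8   9  34] [170.6 182.9] [0.66  0.226 0.033]
top0 blue [231 192  15  15 102] [239.1 200.5] [0.604 0.059 0.185]
top0 blue [262 254  21  19 136] [273.5 261.8] [ 0.503 -0.006  0.255]
top0 blue [209 264  25  15 232] [223.7 270.5] [0.489 0.073 0.231]
top0 orange [343 214   6   6  31] [345.6 216.5] [ 0.594 -0.129  0.015]
top0 orange [334 218   6   6  29] [336.7 220.4] [ 0.586 -0.111  0.019]
top0 orange [350 220   6   7  31] [352.2 223.2] [ 0.58  -0.142  0.018]
top0 orange [336 227   6   7  31] [338.4 229.9] [ 0.567 -0.114  0.017]
top0 orange [345 229   6   6  31] [347.6 231.5] [ 0.564 -0.132  0.018]
```

View pics/side0_crop.png

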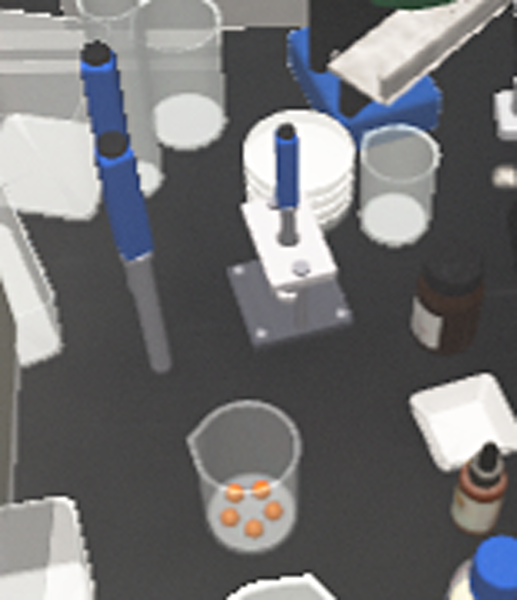

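View pics/top0_crop.png

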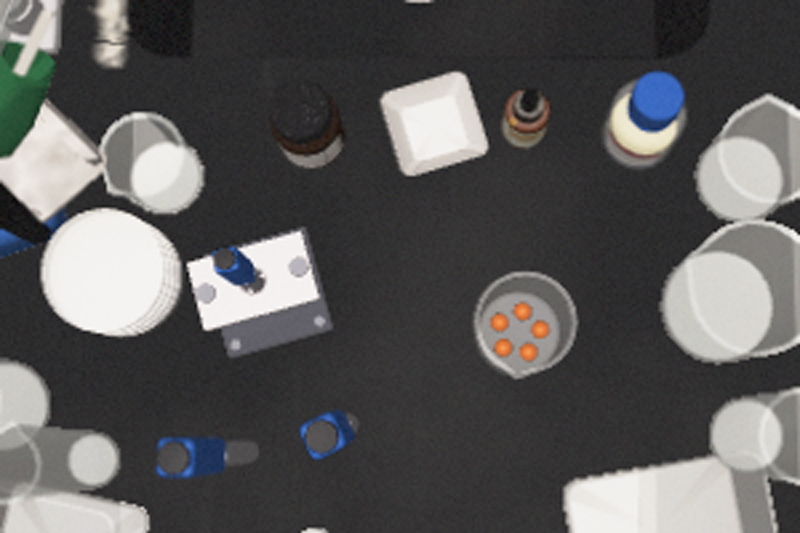

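```bash
python3 - <<'E'
from h import *
# height map from both cams, 3cm cells max z (cm)
H={}
for n in("top0","side0"):
    f=load(n)
    for v in range(0,400,2):
        for u in range(0,640,2):
            if f["z_map"][v,u]>0:
                p=pt(f,u,v)
                if .15<p[0]<.95 and -.65<p[1]<.35 and p[2]>-.05:
                    if n=="side0" and (u<120): continue
                    k=(int(p[0]//.04),int(p[1]//.04));H[k]=max(H.get(k,-9),p[2])
ys=range(8,-17,-1)
print("x\\y  "+" ".join(f"{y*4:3d}" for y in ys))
for x in range(22,3,-1):
    print(f"{x*4:3d}: "+" ".join(f"{H[(x,y)]*100:3.0f}" if (x,y) in H else "  ." for y in ys))
t,s=load("top0"),load("side0")
# rod cap tops: side/top blob of black caps
for nm,a,b in(("A",(246,112),(215,271)),("B",(249,137),(270,264)),("C",(300.5,133),(234.3,197.5))):
    print(nm,tri(line(s,*a),line(t,*b)), pt(t,*b).round(3), pt(s,*a).round(3))
E
```

```text
x\y   32  28  24  20  16  12   8   4   0  -4  -8 -12 -16 -20 -24 -28 -32 -36 -40 -44 -48 -52 -56 -60 -64
 88:  25   8  39  39  38  38  38  35  30   .   .   .   .   .   .   .   0   0   0   .   .   .   .   .   .
 84:  34  34  39  39   0   .   .   .   .   .   .   .   .   .   .   .   0   0   0   .   .   .   .   .   .
 80:  33  45  45  47  46   .   .   .   .   .   .   .   .   .   0   0   0   1   0   .   .   .   .   .   .
 76:  41  41  45  53  38  40  38   0   0   2   2   2   1   1   7   0   0   0   1   .   .   .   .   .   .
 72:  41  46  51  52  62  54   0   9   9   2   0   6  10  11  12  10  10  10   0   .   .   .   .   .   .
 68:   5  48  53  62  62  34   8   9   9   2   2   2   0   6  11  10   1  10   0   .   .   .   .   .   .
 64:   5   5  54  60  31   9   1   8   8   0   0   1   0   0   0  13  13  10   0   .   .   .   .   .   .
 60:   5   5   5  60  58   6   9  20   9   0   0  10  10   0  13  13  13  13   0   .   .   .   .   .   .
 56:   0   0   0   6   6   6   9   8   8   0   0  10  10  10  13  13  13  13   0   .   .   .   .   .   .
 52:   0  12  12  12   0   0   1   0   0   0   0  
[... 687 characters left out ...]
4:   0   1   0  -0  14  14  14   0  20  20  20  20  20  20   1   0   0  10   0   .   .   .   .   .   .
 20:   0   0   0   0   .   0   0   0   0   .   .   .   0   0   0   0   0   0  -0   .   .   .   .   .   .
 16:   .   .   .   .   .   .   .   .   .   .   .   .   .   .   .   .   .   .   .   .   .   .   .   .   .
A (array([0.49051577, 0.08434579, 0.24454151]), np.float64(0.004599776905067738)) [0.488 0.082 0.255] [0.495 0.075 0.254]
B (array([ 5.02600504e-01, -4.90814669e-04,  2.54159129e-01]), np.float64(0.006376132438267235)) [ 0.499 -0.001  0.254] [ 0.506 -0.     0.254]
C (array([0.60934977, 0.06556126, 0.1971907 ]), np.float64(0.0029295380693013452)) [0.608 0.066 0.195] [0.611 0.067 0.196]
```

```bash
python3 - <<'E'
from h import *
for n in("top0","side0"):
    f=load(n);P=[]
    for v in range(0,400,2):
        for u in range(0,640,2):
            if f["z_map"][v,u]>0:
                p=pt(f,u,v)
                if .45<p[0]<.8 and .05<p[1]<.30 and p[2]>.22: P.append((*p,u,v))
    P=np.array(P);print(n,len(P))
    for x0 in np.arange(.46,.8,.03):
        s="%.2f "%x0
        for y0 in np.arange(.06,.30,.03):
            m=(P[:,0]>=x0)&(P[:,0]<x0+.03)&(P[:,1]>=y0)&(P[:,1]<y0+.03)
            s+=f" {P[m,2].min()*100:3.0f}-{P[m,2].max()*100:2.0f}" if m.any() else "    .  "
        print(s)
E
```

```text
top0 3942
0.46   23-26  25-25    .      .      .      .      .      .  
0.49   23-26  24-25    .      .      .      .      .      .  
0.52     .      .      .      .      .      .      .      .  
0.55     .      .      .      .      .      .      .      .  
0.58     .      .      .      .      .      .      .      .  
0.61     .      .      .      .    22-60  29-58    .      .  
0.64     .      .      .      .    23-60  23-58    .      .  
0.67     .      .      .    31-33  22-60  22-60  25-54    .  
0.70     .      .    34-36  22-61  22-62  22-56  24-50  22-50
0.73     .      .    34-39  24-54  22-59  31-52  29-51  26-45
0.76     .    37-38  37-40  38-39  34-35  23-53  22-45  29-42
0.79     .      .    38-38    .    46-46  25-47  45-45  22-31
side0 1212
0.46   22-25    .      .      .      .      .      .      .  
0.49   22-25    .      .      .      .      .      .      .  
0.52     .      .      .      .      .      .      .      .  
0.55     .      .      .      .      .      .      .      .  
0.58     .      .      .      .      .      .      .      .  
0.61     .      .      .      .    22-42    .      .      .  
0.64     .      .      .      .    23-42  22-42    .      .  
0.67     .      .      .    32-33  22-33  22-41  22-40    .  
0.70     .      .      .    22-36  22-42  39-39  22-39  22-39
0.73     .      .    34-39  24-44  22-43    .    38-40  28-39
0.76     .    37-38  36-40  39-39    .    22-24  22-40  30-32
0.79     .      .      .      .      .    24-26    .    22-34
```

{"name": "move_arm", "arguments": {"deltas": [{"dp":[0,-41,0],"rotation":[0,0,0]},{"dp":[0,-41,0],"rotation":[0,0,0]},{"dp":[0,-41,0],"rotation":[0,0,0]},{"dp":[0,-41,0],"rotation":[0,0,0]},{"dp":[0,0,0],"rotation":[0,0,0]}]}}

```text
t: 0.57
eef_pos: [0.2671, -0.6169, 0.3902]
ee_rot: [-1.556, 0.003, 0.409]
force: [-1.2, 0.5, 1.0]
width: 0.0876
```

```bash
cat >> h.py <<'E'
from scipy.spatial.transform import Rotation as R
def Rt(st): return R.from_euler("xyz",st["ee_rot"]).as_matrix()
def plan(st,target,yaw=None,Rtar=None):
    M=Rt(st)
    if Rtar is None and yaw is not None: Rtar=R.from_euler("xyz",[-np.pi/2,0,yaw]).as_matrix()
    d=M.T@(np.asarray(target)-st["eef_pos"])*1000
    rv=R.from_matrix(M.T@Rtar).as_rotvec(degrees=True) if Rtar is not None else None
    print("t",round(st["t"],2),"pos",st["eef_pos"].round(4),"rpy",st["ee_rot"].round(3),"F",st["force"].round(1),"w",round(st["width"],4))
    print("dp tool mm",d.round(1),"rot deg",None if rv is None else rv.round(2)); return d,rv
def wristM(f,st):
    T=np.eye(4);T[:3,:3]=Rt(st);T[:3,3]=st["eef_pos"];return T@f["mount"]
E
python3 - <<'E'
from h import *
from station import arm
plan(arm.get_state(),[.58,.05,.39],.3)
E
```

```text
t 0.57 pos [ 0.2671 -0.6169  0.3902] rpy [-1.556  0.003  0.409] F [-1.2  0.5  1. ] w 0.0876
dp tool mm [552.2   5.6 487.5] rot deg [-0.83  6.23 -0.22]
```

{"name": "move_arm", "arguments": {"deltas": [{"dp":[15,0,13],"rotation":[0,0,0]},{"dp":[30,0,27],"rotation":[0,0,0]},{"dp":[30,0,27],"rotation":[0,0,0]},{"dp":[30,0,27],"rotation":[0,0,0]},{"dp":[30,0,27],"rotation":[0,0,0]}]}}

```text
t: 0.98
eef_pos: [0.3425, -0.4533, 0.3898]
ee_rot: [-1.556, 0.004, 0.398]
force: [2.6, 0.5, 0.7]
width: 0.0875
```

{"name": "move_arm", "arguments": {"deltas": [{"dp":[30,0,27],"rotation":[0,0,0]},{"dp":[30,0,27],"rotation":[0,0,0]},{"dp":[30,0,27],"rotation":[0,0,0]},{"dp":[30,0,27],"rotation":[0,0,0]},{"dp":[30,0,27],"rotation":[0,0,0]}]}}

```text
t: 1.4
eef_pos: [0.4285, -0.2631, 0.3904]
ee_rot: [-1.555, 0.004, 0.397]
force: [0.4, -0.0, -1.1]
width: 0.0877
```

```bash
python3 - <<'E'
from h import *
from station import arm
plan(arm.get_state(),[.58,.05,.39],.3)
E
```

```text
t 1.4 pos [ 0.4285 -0.2631  0.3904] rpy [-1.555  0.004  0.397] F [ 0.4 -0.  -1.1] w 0.0877
dp tool mm [260.7   3.1 230.2] rot deg [-0.89  5.54 -0.26]
```

{"name": "move_arm", "arguments": {"deltas": [{"dp":[30,0,27],"rotation":[0,1,0]},{"dp":[30,0,27],"rotation":[-0.4,1,0]},{"dp":[30,0,27],"rotation":[-0.4,1,0]},{"dp":[30,0,27],"rotation":[0,1,0]},{"dp":[30,0,27],"rotation":[0,1,0]}]}}

```text
t: 1.82
eef_pos: [0.5206, -0.0761, 0.3921]
ee_rot: [-1.57, 0.001, 0.307]
force: [-0.1, -1.4, -0.1]
width: 0.0875
```

{"name": "move_arm", "arguments": {"deltas": [{"dp":[30,0,27],"rotation":[0,0,0]},{"dp":[30,0,27],"rotation":[0,0,0]},{"dp":[30,0,27],"rotation":[0,0,0]},{"dp":[15,0,10],"rotation":[0,0,0]},{"dp":[0,0,0],"rotation":[0,0,0]}]}}

```text
t: 2.23
eef_pos: [0.5958, 0.0545, 0.3897]
ee_rot: [-1.569, 0.002, 0.312]
force: [0.7, -1.0, -0.3]
width: 0.0877
```

```bash
python3 - <<'E'
from h import *
from station import arm
st=arm.get_state()
plan(st,[.61,.066,.3],.3)
f=arm.grab_frame("wrist"); M=wristM(f,st)
np.savez("pics/wrist1.npz",M=M,**f)
cv2.imwrite("pics/wrist1.png",f["pixels"][:,:,::-1])
print(proj(f,[.61,.066,.195],M),proj(f,[.61,.066,.082],M))
E
```

```text
t 2.23 pos [0.5958 0.0545 0.3897] rpy [-1.569  0.002  0.312] F [ 0.7 -1.  -0.3] w 0.0877
dp tool mm [17.2 89.7  6.4] rot deg [-0.11  0.7  -0.14]
[327.32396369 192.70832483] [325.94138368 173.02956025]
```

View pics/wrist1.png

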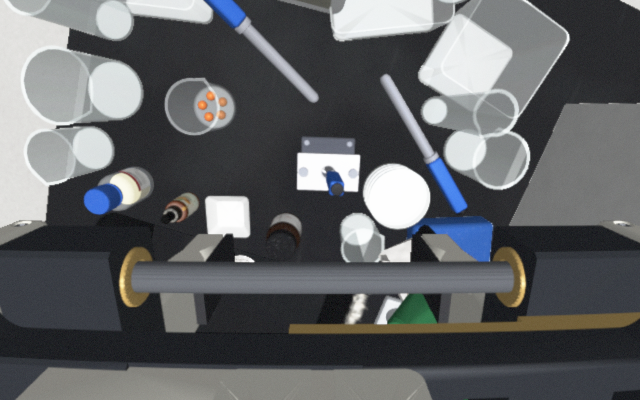

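```bash
python3 - <<'E'
from h import *
f=load("wrist1")
im=f["pixels"][120:220,270:410,::-1].copy()
im=cv2.resize(im,None,fx=5.7,fy=5.7,interpolation=cv2.INTER_CUBIC);cv2.imwrite("pics/wrist1c.png",im)
for u,v in((337,188),(337,191),(332,180),(304,172),(353,173),(326,171),(326,180)): print(u,v,pt(f,u,v,f["M"]).round(4))
E
```

```text
337 188 [0.6018 0.074  0.196 ]
337 191 [0.6049 0.075  0.1961]
332 180 [0.597  0.0671 0.187 ]
304 172 [0.617  0.0368 0.0869]
353 173 [0.5977 0.1006 0.0875]
326 171 [0.6064 0.0648 0.0871]
326 180 [0.6095 0.0652 0.1324]
```

View pics/wrist1c.png

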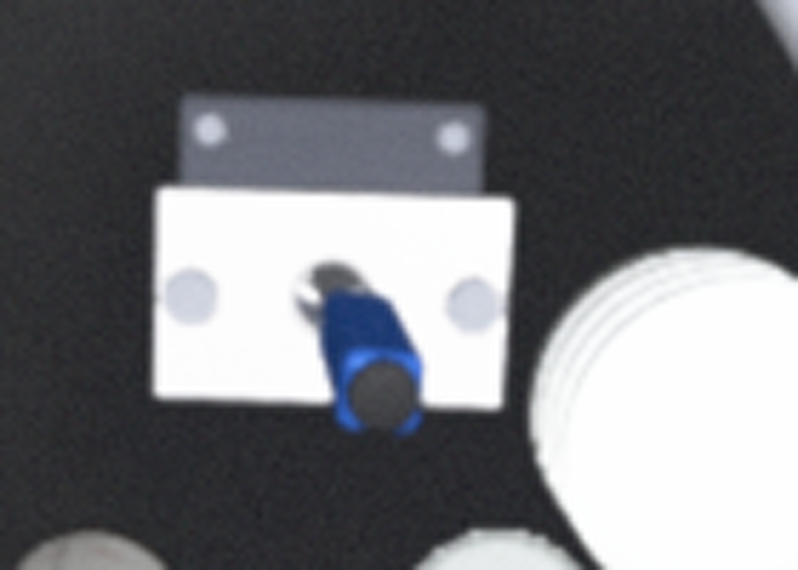

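```bash
python3 - <<'E'
from h import *
t=load("top0");w=load("wrist1");s=load("side0");M=w["M"]
P=[(227.6,209.5),(262.1,199.75)]; W=[(270+472/5.7,120+304/5.7),(270+190/5.7,120+296/5.7)]
for a,b in zip(P,W): print("pillar top",plane(t,*a,.087).round(4),"wrist",plane(w,*b,.087,M).round(4),tri(line(t,*a),line(w,*b,M)))
a=(150+226/2.667,100+260/2.667);b=(270+383/5.7,120+395/5.7);c=(300.5,133.5)
print("cap",[plane(f,*p,.196,m).round(4) for f,p,m in((t,a,None),(w,b,M),(s,c,None))],tri(line(t,*a),line(w,*b,M)))
print(a,b)
# shadow/hole: rod at plate
print("hole wrist",plane(w,270+333/5.7,120+295/5.7,.082,M).round(4))
E
```

```text
pillar top [0.6001 0.0974 0.087 ] wrist [0.5983 0.1006 0.087 ] (array([0.60677655, 0.10887425, 0.02889392]), np.float64(0.0005466073580362603))
pillar top [0.6188 0.0325 0.087 ] wrist [0.6171 0.0359 0.087 ] (array([0.62273041, 0.03609654, 0.05739196]), np.float64(0.0001074487728010683))
cap [array([0.6081, 0.0648, 0.196 ]), array([0.6031, 0.0746, 0.196 ]), array([0.6108, 0.0656, 0.196 ])] (array([0.62396731, 0.08551514, 0.08982986]), np.float64(0.004152164381924374))
(234.73940757405325, 197.4878140232471) (337.1929824561403, 189.29824561403507)
hole wrist [0.6073 0.0687 0.082 ]
```

```bash
python3 - <<'E'
from h import *
from station import arm
st=arm.get_state()
plan(st,[.61,.066,.3],.3); print(st["qd"].round(4))
f=arm.grab_frame("wrist"); M=wristM(f,st)
print("cam",M[:3,3])
np.savez("pics/wrist2.npz",M=M,**f)
im=f["pixels"][120:220,270:410,::-1].copy()
cv2.imwrite("pics/wrist2c.png",cv2.resize(im,None,fx=5.7,fy=5.7,interpolation=cv2.INTER_CUBIC))
f=arm.grab_frame("side");np.savez("pics/side2.npz",**f)
im=f["pixels"][95:275,215:370,::-1].copy()
cv2.imwrite("pics/side2c.png",cv2.resize(im,None,fx=3.33,fy=3.33,interpolation=cv2.INTER_CUBIC))
cv2.imwrite("pics/side2.png",f["pixels"][:,:,::-1])
E
```

```text
t 2.28 pos [0.5951 0.0535 0.3896] rpy [-1.569  0.003  0.312] F [-0.4  0.  -0.4] w 0.0873
dp tool mm [18.3 89.6  7.1] rot deg [-0.11  0.69 -0.17]
[-0.0349 -0.0333 -0.0273  0.0051 -0.0054  0.0176]
cam [0.52844579 0.0323591  0.54803371]
```

View pics/wrist2c.png

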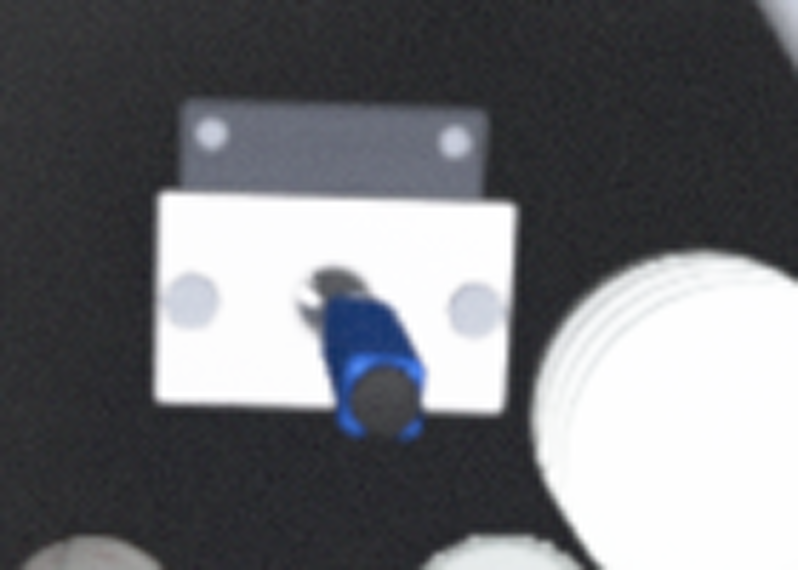

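View pics/side2.png

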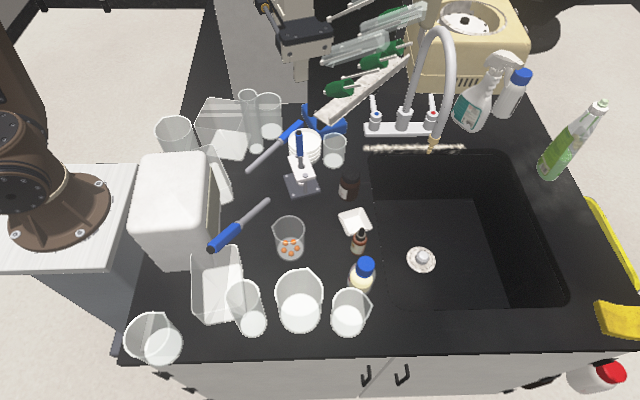

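```bash
python3 - <<'E'
from h import *
from station import arm
st=arm.get_state()
d,rv=plan(st,[.608,.067,.25],.293)
d,rv=plan(st,[.608,.067,.137],.293)
E
```

```text
t 2.38 pos [0.5941 0.0511 0.3909] rpy [-1.569  0.002  0.31 ] F [-0.9 -0.5  0.4] w 0.0874
dp tool mm [ 18.3 140.9  10.6] rot deg [-0.09  0.97 -0.09]
t 2.38 pos [0.5941 0.0511 0.3909] rpy [-1.569  0.002  0.31 ] F [-0.9 -0.5  0.4] w 0.0874
dp tool mm [ 18.5 253.9  10.5] rot deg [-0.09  0.97 -0.09]
```

{"name": "move_arm", "arguments": {"deltas": [{"dp":[9,0,5],"rotation":[0,1,0]},{"dp":[9,30,5],"rotation":[0,0,0]},{"dp":[0,35,0],"rotation":[0,0,0]},{"dp":[0,35,0],"rotation":[0,0,0]},{"dp":[0,35,0],"rotation":[0,0,0]}]}}

```text
t: 2.8
eef_pos: [0.6133, 0.0628, 0.2646]
ee_rot: [-1.57, -0.021, 0.283]
force: [1.4, 0.7, -0.7]
width: 0.0878
```

```bash
python3 - <<'E'
from h import *
from station import arm
st=arm.get_state()
d,rv=plan(st,[.608,.067,.137],.293)
E
```

```text
t 2.8 pos [0.6133 0.0628 0.2646] rpy [-1.57  -0.021  0.283] F [ 1.4  0.7 -0.7] w 0.0878
dp tool mm [ -6.6 127.5   5.4] rot deg [-0.04 -0.58  1.21]
```

{"name": "move_arm", "arguments": {"deltas": [{"dp":[-6,10,5],"rotation":[0,-0.6,1.2]},{"dp":[0,0,0],"rotation":[0,0,0]}]}}

```text
t: 2.97
eef_pos: [0.6021, 0.0635, 0.2481]
ee_rot: [-1.57, 0.011, 0.29]
force: [0.0, -0.2, 0.3]
width: 0.0876
```

```bash
python3 - <<'E'
from h import *
from station import arm
st=arm.get_state()
d,rv=plan(st,[.608,.067,.137],.293)
f=arm.grab_frame("wrist"); M=wristM(f,st)
np.savez("pics/wrist3.npz",M=M,**f)
cv2.imwrite("pics/wrist3.png",f["pixels"][:,:,::-1])
E
```

```text
t 2.97 pos [0.6021 0.0635 0.2481] rpy [-1.57   0.011  0.29 ] F [ 0.  -0.2  0.3] w 0.0876
dp tool mm [  7.9 111.1   1.5] rot deg [-0.07 -0.19 -0.65]
```

View pics/wrist3.png

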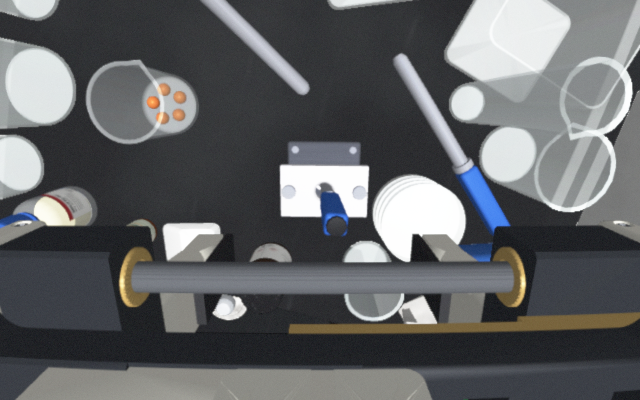

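```bash
python3 - <<'E'
from h import *
from station import arm
f=load("wrist3");M=f["M"]
im=f["pixels"][130:250,260:420,::-1]
cv2.imwrite("pics/wrist3c.png",cv2.resize(im,None,fx=5,fy=5,interpolation=cv2.INTER_CUBIC))
for p in((337,227),):print("cap",plane(f,*p,.196,M),pt(f,*p,M))
for p in((288,192),(359,192),(325,188)):print("pl",plane(f,*p,.087,M))
st=arm.get_state()
d,rv=plan(st,[.608,.067,.137],.293)
E
```

```text
cap [0.60315598 0.07466658 0.196     ] [0.60343805 0.07479447 0.19511081]
pl [0.61743494 0.03500827 0.087     ]
pl [0.59802874 0.10004378 0.087     ]
pl [0.60358044 0.06776584 0.087     ]
t 3.02 pos [0.6027 0.0635 0.2491] rpy [-1.57   0.009  0.289] F [-1.1  0.1 -0.8] w 0.0877
dp tool mm [  7.1 112.1   1.7] rot deg [-0.07 -0.21 -0.54]
```

View pics/wrist3c.png

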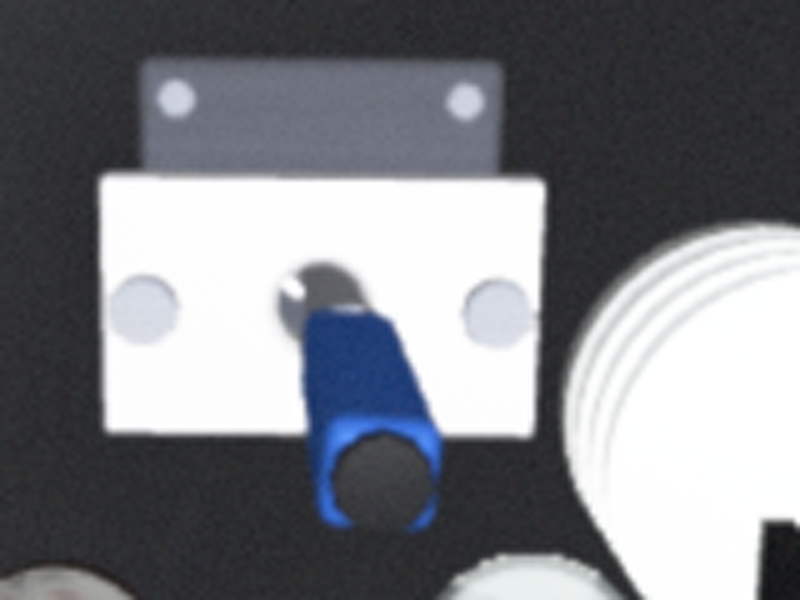

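{"name": "move_arm", "arguments": {"deltas": [{"dp":[5,15,3],"rotation":[0,0,-0.5]},{"dp":[0,30,0],"rotation":[0,0,0]},{"dp":[0,30,0],"rotation":[0,0,0]},{"dp":[0,20,0],"rotation":[0,0,0]},{"dp":[0,0,0],"rotation":[0,0,0]}]}}

```text
t: 3.43
eef_pos: [0.6156, 0.0687, 0.1668]
ee_rot: [-1.571, -0.021, 0.288]
force: [-1.3, 0.2, -1.4]
width: 0.0878
```

```bash
python3 - <<'E'
from h import *
from station import arm
st=arm.get_state()
d,rv=plan(st,[.606,.069,.137],.293)
f=arm.grab_frame("wrist"); M=wristM(f,st)
np.savez("pics/wrist4.npz",M=M,**f)
cv2.imwrite("pics/wrist4.png",f["pixels"][:,:,::-1])
E
```

```text
t 3.43 pos [0.6156 0.0687 0.1668] rpy [-1.571 -0.021  0.288] F [-1.3  0.2 -1.4] w 0.0878
dp tool mm [-9.7 29.5  3. ] rot deg [ 0.02 -0.28  1.22]
```

View pics/wrist4.png

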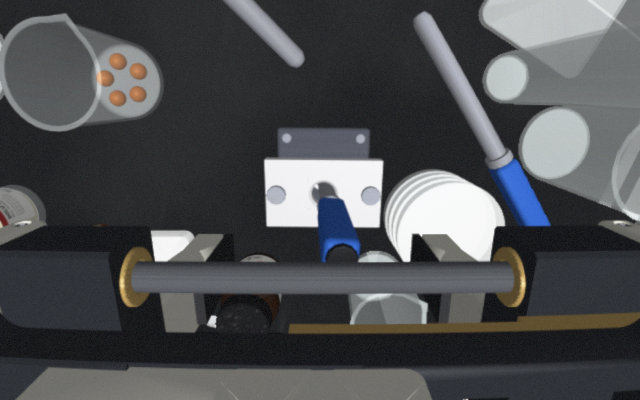

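{"name": "move_arm", "arguments": {"deltas": [{"dp":[-7,8,2],"rotation":[0,0,1]},{"dp":[0,8,0],"rotation":[0,0,0]},{"dp":[0,8,0],"rotation":[0,0,0]},{"dp":[0,0,0],"rotation":[0,0,0]}]}}

```text
t: 3.82
eef_pos: [0.6138, 0.0699, 0.1519]
ee_rot: [-1.572, -0.017, 0.289]
force: [-0.3, 0.1, -1.4]
width: 0.0875
```

```bash
python3 - <<'E'
from h import *
from station import arm
st=arm.get_state()
d,rv=plan(st,[.606,.069,.137],.293)
E
```

```text
t 3.82 pos [0.6138 0.0699 0.1519] rpy [-1.572 -0.017  0.289] F [-0.3  0.1 -1.4] w 0.0875
dp tool mm [-8.  14.8  1.4] rot deg [ 0.07 -0.23  0.95]
```

{"name": "move_arm", "arguments": {"deltas": [{"dp":[-8,8,1],"rotation":[0,0,1.5]},{"dp":[-4,8,0],"rotation":[0,0,0.5]}]}}

```text
t: 3.98
eef_pos: [0.6029, 0.0677, 0.1375]
ee_rot: [-1.572, 0.016, 0.289]
force: [0.4, 0.7, -0.7]
width: 0.0877
```

```bash
python3 - <<'E'
from h import *
from station import arm
st=arm.get_state()
d,rv=plan(st,[.606,.069,.137],.293)
E
```

```text
t 3.98 pos [0.6029 0.0677 0.1375] rpy [-1.572  0.016  0.289] F [ 0.4  0.7 -0.7] w 0.0877
dp tool mm [3.3 0.5 0.3] rot deg [ 0.07 -0.21 -0.93]
```

{"name": "move_arm", "arguments": {"deltas": [{"dp":[2,0,0],"rotation":[0,0,-0.6]},{"dp":[0,0,0],"rotation":[0,0,0]}]}}

```text
t: 4.15
eef_pos: [0.6036, 0.068, 0.1354]
ee_rot: [-1.572, 0.009, 0.289]
force: [0.9, 0.2, 0.0]
width: 0.0878
```

```bash
python3 - <<'E'
from h import *
from station import arm
st=arm.get_state()
d,rv=plan(st,[.606,.069,.137],.293)
E
```

```text
t 4.15 pos [0.6036 0.068  0.1354] rpy [-1.572  0.009  0.289] F [0.9 0.2 0. ] w 0.0878
dp tool mm [ 2.5 -1.6  0.3] rot deg [ 0.07 -0.22 -0.52]
```

{"name": "move_arm", "arguments": {"deltas": [{"dp":[2,0,0],"rotation":[0,0,-0.4]},{"dp":[0,0,0],"rotation":[0,0,0]},{"dp":[0,0,0],"rotation":[0,0,0]},{"dp":[0,0,0],"rotation":[0,0,0]},{"dp":[0,0,0],"rotation":[0,0,0]}], "jaw": 255, "squeeze": 30}}

```text
t: 4.57
eef_pos: [0.606, 0.0687, 0.1357]
ee_rot: [-1.572, 0.0, 0.289]
force: [1.2, 0.1, 0.2]
width: 0.0597
```

{"name": "move_arm", "arguments": {"deltas": [{"dp":[0,0,0],"rotation":[0,0,0]},{"dp":[0,0,0],"rotation":[0,0,0]},{"dp":[0,0,0],"rotation":[0,0,0]}]}}

```text
t: 4.82
eef_pos: [0.6062, 0.0687, 0.1361]
ee_rot: [-1.572, -0.0, 0.289]
force: [-0.1, -0.5, -0.1]
width: 0.0395
```

```bash
python3 - <<'E'
from h import *
from station import arm
st=arm.get_state()
d,rv=plan(st,[.606,.069,.137],.293)
f=arm.grab_frame("wrist"); M=wristM(f,st)
np.savez("pics/wrist5.npz",M=M,**f)
cv2.imwrite("pics/wrist5.png",f["pixels"][:,:,::-1])
E
```

```text
t 4.82 pos [0.6062 0.0687 0.1361] rpy [-1.572 -0.     0.289] F [-0.1 -0.5 -0.1] w 0.0395
dp tool mm [-0.1 -0.9  0.4] rot deg [ 0.08 -0.21  0.  ]
```

View pics/wrist5.png

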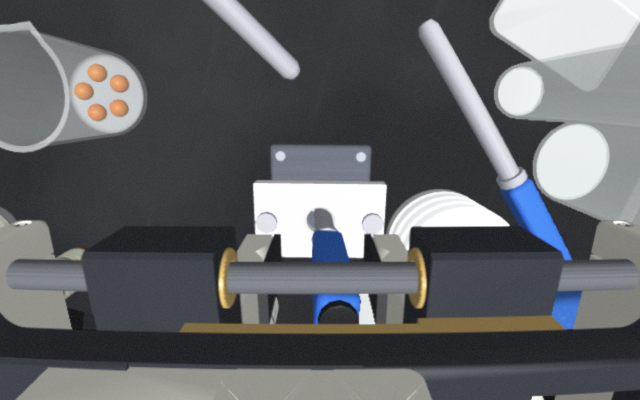

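Fingers straddle the handle (cap at ~(338,313)); keep closing.

{"name": "move_arm", "arguments": {"deltas": [{"dp":[0,0,0],"rotation":[0,0,0]},{"dp":[0,0,0],"rotation":[0,0,0]},{"dp":[0,0,0],"rotation":[0,0,0]},{"dp":[0,0,0],"rotation":[0,0,0]},{"dp":[0,0,0],"rotation":[0,0,0]}]}}

```text
t: 5.28
eef_pos: [0.6063, 0.0688, 0.1362]
ee_rot: [-1.572, -0.0, 0.289]
force: [0.4, 0.5, -0.6]
width: 0.016
```

```bash
python3 - <<'E'
from h import *
from station import arm
st=arm.get_state()
d,rv=plan(st,[.606,.069,.137],.293)
f=arm.grab_frame("wrist"); M=wristM(f,st)
np.savez("pics/wrist6.npz",M=M,**f)
cv2.imwrite("pics/wrist6.png",f["pixels"][:,:,::-1])
E
```

```text
t 5.28 pos [0.6063 0.0688 0.1362] rpy [-1.572 -0.     0.289] F [ 0.4  0.5 -0.6] w 0.016
dp tool mm [-0.2 -0.8  0.3] rot deg [ 0.08 -0.21  0.02]
```

View pics/wrist6.png

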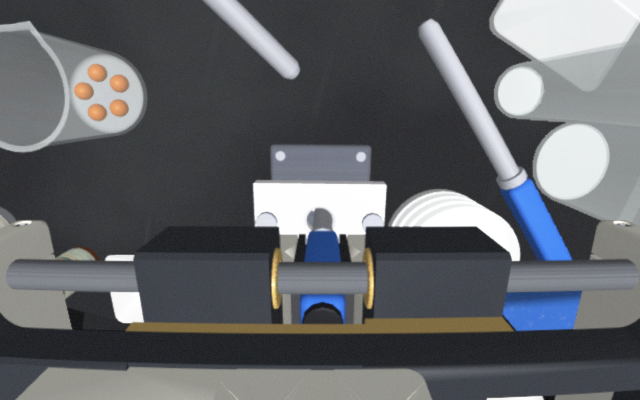

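{"name": "move_arm", "arguments": {"deltas": [{"dp":[0,-8,0],"rotation":[0,0,0]},{"dp":[0,-8,0],"rotation":[0,0,0]},{"dp":[0,-8,0],"rotation":[0,0,0]}]}}

```text
t: 5.58
eef_pos: [0.6053, 0.0683, 0.1599]
ee_rot: [-1.572, 0.003, 0.289]
force: [-0.2, 0.4, -1.3]
width: 0.0159
```

```bash
python3 - <<'E'
from h import *
from station import arm
st=arm.get_state()
d,rv=plan(st,[.6063,.0688,.250],.289)
E
```

```text
t 5.58 pos [0.6053 0.0683 0.1599] rpy [-1.572  0.003  0.289] F [-0.2  0.4 -1.3] w 0.0159
dp tool mm [  0.8 -90.1   0. ] rot deg [ 0.1   0.01 -0.19]
```

{"name": "move_arm", "arguments": {"deltas": [{"dp":[1,-10,0],"rotation":[0,0,-0.2]},{"dp":[0,-10,0],"rotation":[0,0,0]},{"dp":[0,-10,0],"rotation":[0,0,0]},{"dp":[0,-10,0],"rotation":[0,0,0]},{"dp":[0,-10,0],"rotation":[0,0,0]}]}}

```text
t: 6.0
eef_pos: [0.6063, 0.0688, 0.2167]
ee_rot: [-1.572, -0.002, 0.289]
force: [0.0, -0.3, -0.6]
width: 0.0162
```

{"name": "move_arm", "arguments": {"deltas": [{"dp":[1,-12,0],"rotation":[0,0,0]},{"dp":[0,-12,0],"rotation":[0,0,0]},{"dp":[0,-12,0],"rotation":[0,0,0]},{"dp":[0,-12,0],"rotation":[0,0,0]},{"dp":[0,0,0],"rotation":[0,0,0]}]}}

```text
t: 6.42
eef_pos: [0.6079, 0.0692, 0.2741]
ee_rot: [-1.572, -0.008, 0.289]
force: [0.5, 0.1, 0.4]
width: 0.0158
```

```bash
python3 - <<'E'
from h import *
from station import arm
st=arm.get_state()
d,rv=plan(st,[.58,-.127,.27],.289)
for n in("wrist","side","top"):
    f=arm.grab_frame(n)
    if n=="wrist": f["M"]=wristM(f,st)
    np.savez(f"pics/{n}7.npz",**f); cv2.imwrite(f"pics/{n}7.png",f["pixels"][:,:,::-1])
E
```

```text
t 6.42 pos [0.6079 0.0692 0.2741] rpy [-1.572 -0.008  0.289] F [0.5 0.1 0.4] w 0.0158
dp tool mm [ -82.8    3.6 -180. ] rot deg [0.08 0.03 0.46]
```

View pics/wrist7.png

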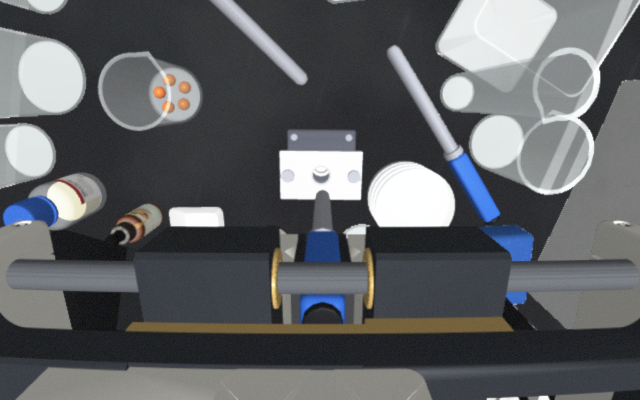

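View pics/side7.png

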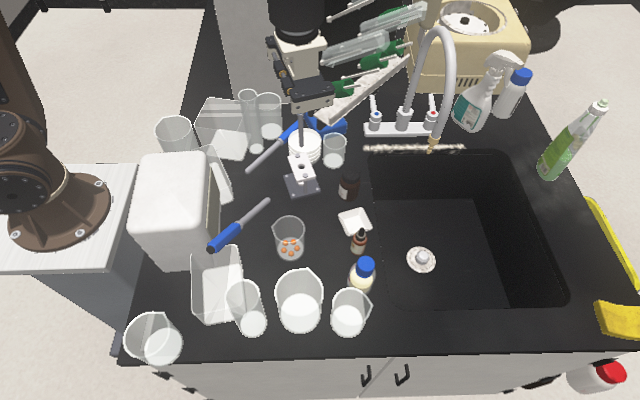

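View pics/top7.png

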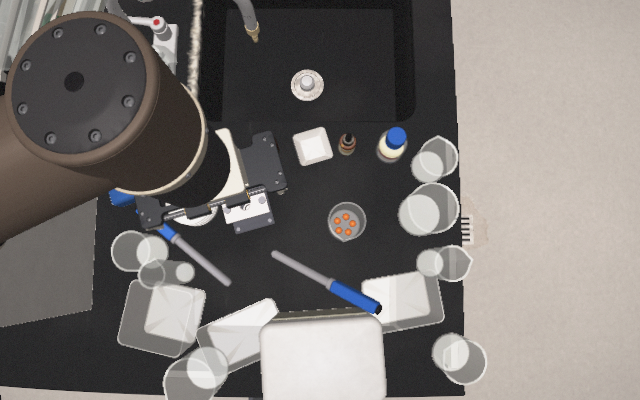

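```bash
python3 - <<'E'
from h import *
for n in("top7","side7","wrist7"):
    f=load(n);M=f.get("M");hsv=cv2.cvtColor(f["pixels"],cv2.COLOR_RGB2HSV)
    m=cv2.inRange(hsv,(4,110,110),(20,255,255));N,L,S,C=cv2.connectedComponentsWithStats(m)
    B=[plane(f,*C[i],.011 if n!="x" else 0,M)[:2] for i in range(1,N) if 8<S[i,4]<200]
    B=np.array(B);B=B[(abs(B[:,0]-.58)<.05)&(abs(B[:,1]+.125)<.05)]
    print(n,B.round(4).tolist(),"mean",B.mean(0).round(4))
f=load("wrist7");M=f["M"]
im=f["pixels"][40:240,80:340,::-1]
cv2.imwrite("pics/w7c.png",cv2.resize(im,None,fx=3,fy=3,interpolation=cv2.INTER_CUBIC))
f=load("top7");im=f["pixels"][190:250,310:385,::-1]
cv2.imwrite("pics/t7c.png",cv2.resize(im,None,fx=10,fy=10,interpolation=cv2.INTER_CUBIC))
E
```

```text
top7 [[0.5949, -0.1286], [0.5866, -0.1108], [0.5813, -0.1422], [0.5675, -0.1138], [0.5642, -0.1327]] mean [ 0.5789 -0.1256]
side7 [[0.5869, -0.1104], [0.5689, -0.1135], [0.5961, -0.1292], [0.5646, -0.1334], [0.5822, -0.1424]] mean [ 0.5798 -0.1258]
wrist7 [[0.5617, -0.1302], [0.5657, -0.1132], [0.5799, -0.1412], [0.5852, -0.1103], [0.5936, -0.1323], [0.594, -0.1242]] mean [ 0.58   -0.1252]
```

View pics/w7c.png

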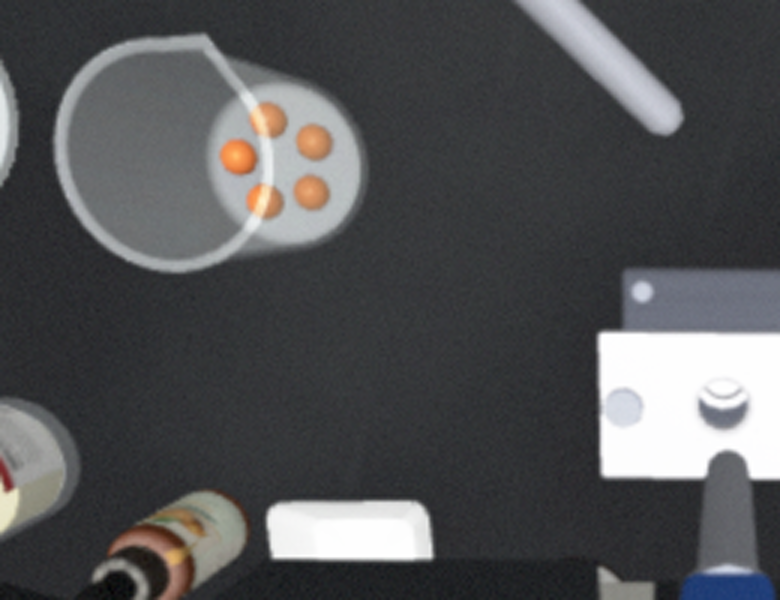

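View pics/t7c.png

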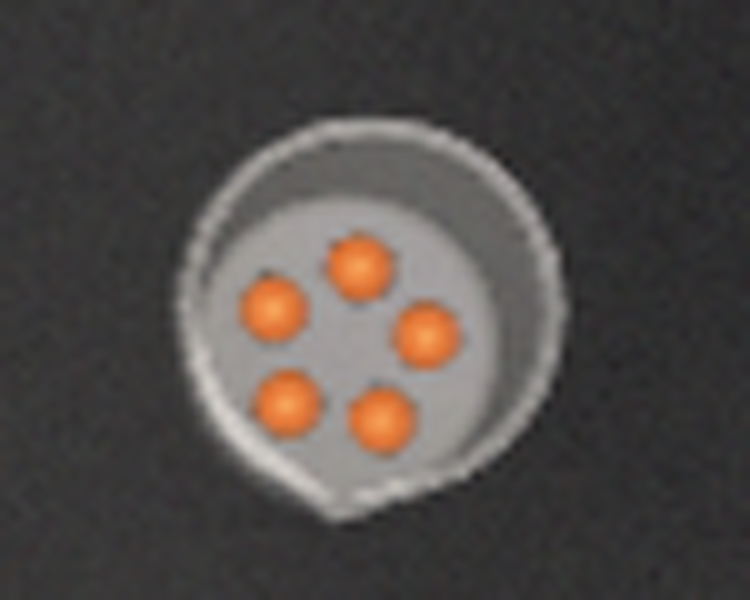

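```bash
python3 - <<'E'
from h import *
f=load("wrist7");M=f["mount"]
for v in (195,196.5):
    r=M[:3,:3]@ray(f,322.7,v);s=(.116-M[1,3])/r[1];print((M[:3,3]+r*s)*1000)
# silhouette edge
r=M[:3,:3]@ray(f,322.7,190.7);s=(.118-M[1,3])/r[1];print((M[:3,3]+r*s)*1000)
from station import arm
st=arm.get_state();plan(st,[.58,-.1254,.26],.289)
E
```

```text
[ -0.17112453 116.           1.16808584]
[  1.10381633 116.           1.16950144]
[ -3.32396796 118.           1.16826189]
t 6.57 pos [0.6065 0.0691 0.2703] rpy [-1.572 -0.003  0.289] F [-0.5  0.1 -1.3] w 0.0159
dp tool mm [ -80.9   10.2 -178.8] rot deg [0.04 0.   0.19]
```

{"name": "move_arm", "arguments": {"deltas": [{"dp":[-8,0,-18],"rotation":[0,0,0]},{"dp":[-14,0,-31],"rotation":[0,0,0]},{"dp":[-14,0,-31],"rotation":[0,0,0]},{"dp":[-14,0,-31],"rotation":[0,0,0]},{"dp":[-14,0,-31],"rotation":[0,0,0]}]}}

```text
t: 6.98
eef_pos: [0.5836, -0.0842, 0.2638]
ee_rot: [-1.569, 0.005, 0.298]
force: [0.2, 0.5, -0.9]
width: 0.016
```

```bash
python3 - <<'E'
from h import *
from station import arm
st=arm.get_state();plan(st,[.58,-.1254,.26],.289)
E
```

```text
t 6.98 pos [ 0.5836 -0.0842  0.2638] rpy [-1.569  0.005  0.298] F [ 0.2  0.5 -0.9] w 0.016
dp tool mm [-15.5   3.8 -38.3] rot deg [-0.1   0.5  -0.28]
```

{"name": "move_arm", "arguments": {"deltas": [{"dp":[-8,0,-20],"rotation":[0,0.3,0]},{"dp":[-3,0,-7],"rotation":[0,0,0]},{"dp":[0,0,0],"rotation":[0,0,0]}]}}

```text
t: 7.23
eef_pos: [0.5775, -0.1199, 0.2604]
ee_rot: [-1.568, 0.011, 0.287]
force: [0.4, -0.3, -1.8]
width: 0.0157
```

```bash
python3 - <<'E'
from h import *
from station import arm
st=arm.get_state();plan(st,[.58,-.1254,.26],.289)
E
```

```text
t 7.23 pos [ 0.5775 -0.1199  0.2604] rpy [-1.568  0.011  0.287] F [ 0.4 -0.3 -1.8] w 0.0157
dp tool mm [ 0.9  0.4 -6. ] rot deg [-0.18 -0.1  -0.64]
```

{"name": "move_arm", "arguments": {"deltas": [{"dp":[1,0,-6],"rotation":[0,0,-0.6]},{"dp":[0,0,0],"rotation":[0,0,0]}]}}

```text
t: 7.4
eef_pos: [0.5799, -0.1253, 0.2588]
ee_rot: [-1.567, 0.002, 0.287]
force: [0.2, -0.4, -0.6]
width: 0.0159
```

```bash
python3 - <<'E'
from h import *
from station import arm
st=arm.get_state();plan(st,[.58,-.1254,.14],.289)
for n in("wrist","side"):
    f=arm.grab_frame(n)
    if n=="wrist": f["M"]=wristM(f,st)
    np.savez(f"pics/{n}8.npz",**f)
    c=(200,60,440,240) if n=="wrist" else (220,120,380,280)
    im=f["pixels"][c[1]:c[3],c[0]:c[2],::-1]
    k=3.3;cv2.imwrite(f"pics/{n}8.png",cv2.resize(im,None,fx=k,fy=k,interpolation=cv2.INTER_CUBIC))
    M=f.get("M")
    print(n,[proj(f,[.58,-.1254,z],M).round(1) for z in(.004,.099)])
E
```

```text
t 7.4 pos [ 0.5799 -0.1253  0.2588] rpy [-1.567  0.002  0.287] F [ 0.2 -0.4 -0.6] w 0.0159
dp tool mm [  0.3 118.8  -0.6] rot deg [-0.23 -0.14 -0.11]
wrist [array([320.6, 167.2]), array([320.6, 184.1])]
side [array([290.1, 248. ]), array([288.5, 228.1])]
```

View pics/wrist8.png

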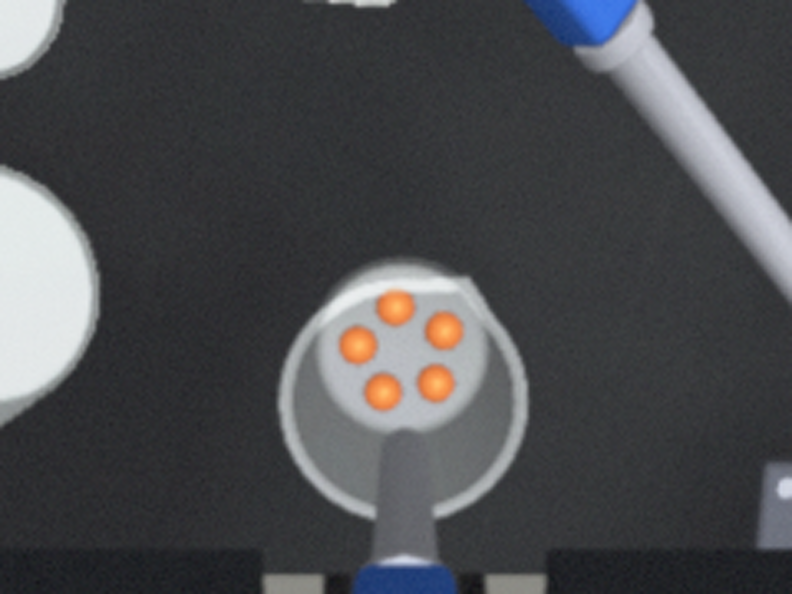

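View pics/side8.png

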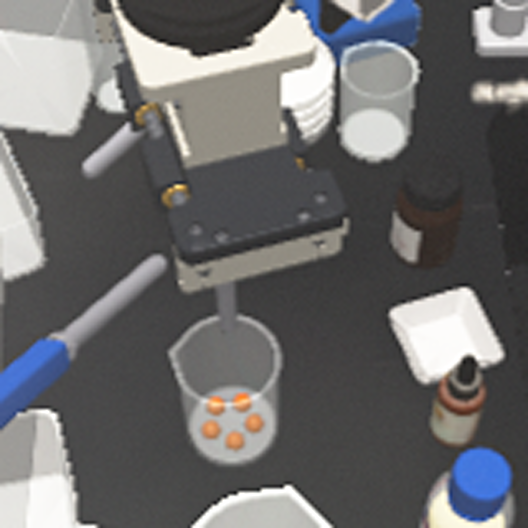

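{"name": "move_arm", "arguments": {"deltas": [{"dp":[0,10,0],"rotation":[0,0,0]},{"dp":[0,12,0],"rotation":[0,0,0]},{"dp":[0,12,0],"rotation":[0,0,0]},{"dp":[0,12,0],"rotation":[0,0,0]}]}}

```text
t: 7.83
eef_pos: [0.582, -0.121, 0.2127]
ee_rot: [-1.568, -0.003, 0.292]
force: [-0.3, -0.4, -1.3]
width: 0.0159
```

```bash
python3 - <<'E'
from h import *
from station import arm
st=arm.get_state();plan(st,[.58,-.1254,.134],.289)
E
```

```text
t 7.83 pos [ 0.582  -0.121   0.2127] rpy [-1.568 -0.003  0.292] F [-0.3 -0.4 -1.3] w 0.0159
dp tool mm [-3.5 78.7 -3.9] rot deg [-0.17  0.14  0.2 ]
```

{"name": "move_arm", "arguments": {"deltas": [{"dp":[-3,11,-4],"rotation":[0,0,0.3]},{"dp":[0,11,0],"rotation":[0,0,0]},{"dp":[0,11,0],"rotation":[0,0,0]},{"dp":[-1,11,-1],"rotation":[0,0,0]}]}}

```text
t: 8.17
eef_pos: [0.5789, -0.1245, 0.1634]
ee_rot: [-1.567, 0.004, 0.296]
force: [0.2, -0.1, -0.1]
width: 0.0161
```

```bash
python3 - <<'E'
from h import *
from station import arm
st=arm.get_state();plan(st,[.58,-.1254,.134],.289)
E
```

```text
t 8.17 pos [ 0.5789 -0.1245  0.1634] rpy [-1.567  0.004  0.296] F [ 0.2 -0.1 -0.1] w 0.0161
dp tool mm [ 0.9 29.4 -1.3] rot deg [-0.22  0.4  -0.24]
```

{"name": "move_arm", "arguments": {"deltas": [{"dp":[1,9,-1],"rotation":[0,0.3,0]},{"dp":[0,9,0],"rotation":[0,0,0]},{"dp":[0,5,0],"rotation":[0,0,0]}]}}

```text
t: 8.42
eef_pos: [0.5789, -0.1244, 0.136]
ee_rot: [-1.566, 0.008, 0.292]
force: [-0.1, 0.1, -0.7]
width: 0.0159
```

```bash
python3 - <<'E'
from h import *
from station import arm
st=arm.get_state();plan(st,[.58,-.1254,.134],.289)
f=arm.grab_frame("wrist");f["M"]=wristM(f,st);np.savez("pics/wrist9.npz",**f)
cv2.imwrite(f"pics/wrist9.png",cv2.resize(f["pixels"][100:300,200:440,::-1],None,fx=3,fy=3,interpolation=cv2.INTER_CUBIC))
f=arm.grab_frame("side");np.savez("pics/side9.npz",**f)
cv2.imwrite(f"pics/side9.png",cv2.resize(f["pixels"][200:270,260:320,::-1],None,fx=8,fy=8,interpolation=cv2.INTER_CUBIC))
E
```

```text
t 8.42 pos [ 0.5789 -0.1244  0.136 ] rpy [-1.566  0.008  0.292] F [-0.1  0.1 -0.7] w 0.0159
dp tool mm [ 0.8  1.9 -1.3] rot deg [-0.27  0.15 -0.44]
```

View pics/wrist9.png

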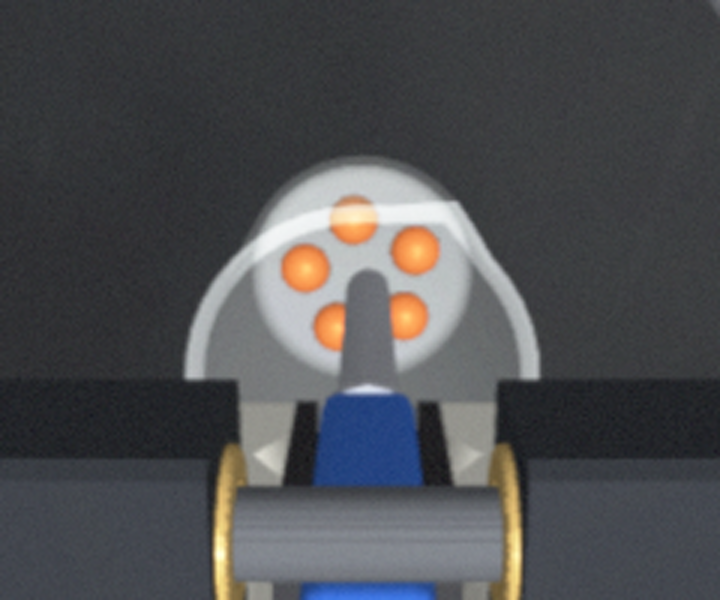

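View pics/side9.png

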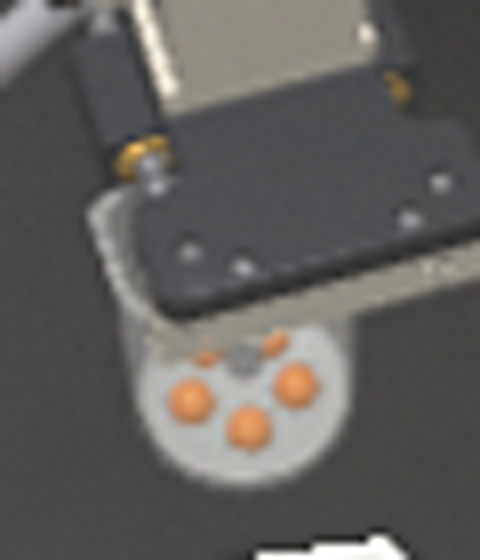

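```bash
cat >> h.py <<'E'
C0=np.array([.58,-.1254,.011])   # circle centre (tip)
TT=np.array([.0005,.122,.0012])
def stir(st,n=5,dth=36,r=.015,zt=.011,gain=1.0):
    M=Rt(st);tip=st["eef_pos"]+M@TT
    o=tip-C0; th=np.arctan2(o[1],o[0])
    print("t",round(st["t"],2),"tip",tip.round(4),"off mm",(o*1000).round(1),"r %.1f th %.0f"%(np.hypot(*o[:2])*1e3,np.degrees(th)),"F",st["force"].round(1),"w",round(st["width"],4),"rpy",st["ee_rot"].round(3))
    rv=R.from_matrix(M.T@R.from_euler("xyz",[-np.pi/2,0,.289]).as_matrix()).as_rotvec(degrees=True)
    print("rot",rv.round(2))
    prev=tip
    for i in range(1,n+1):
        a=th+np.radians(dth)*i
        p=C0+np.array([r*np.cos(a),r*np.sin(a),0]);p[2]=zt
        print("row",i,(M.T@(p-prev)*1000/gain).round(1));prev=p
E
python3 - <<'E'
from h import *
from station import arm
stir(arm.get_state())
E
```

```text
t 8.52 tip [ 0.5778 -0.1229  0.0142] off mm [-2.2  2.5  3.2] r 3.3 th 132 F [ 0.9  0.6 -0.9] w 0.0159 rpy [-1.566  0.008  0.292]
rot [-0.27  0.14 -0.47]
row 1 [-11.7   3.4   4.2]
row 2 [-1.8 -0.  -9.1]
row 3 [ 3.9 -0.1 -8.4]
row 4 [ 8.1 -0.1 -4.5]
row 5 [ 9.2 -0.1  1.1]
```

{"name": "move_arm", "arguments": {"deltas": [{"dp":[8,3,-1],"rotation":[0,0,-0.4]},{"dp":[7,0,0],"rotation":[0,0,0]}]}}

```text
t: 8.68
eef_pos: [0.5938, -0.1211, 0.1339]
ee_rot: [-1.566, 0.0, 0.292]
force: [-1.9, 1.4, 1.4]
width: 0.0161
```

```bash
python3 - <<'E'
from h import *
from station import arm
stir(arm.get_state())
E
```

```text
t 8.68 tip [ 0.5938 -0.1193  0.012 ] off mm [13.8  6.1  1. ] r 15.1 th 24 F [-1.9  1.4  1.4] w 0.0161 rpy [-1.566  0.     0.292]
rot [-0.26  0.14 -0.01]
row 1 [-4.   1.   8.4]
row 2 [-8.1  0.   4.5]
row 3 [-9.2 -0.  -1.2]
row 4 [-6.8 -0.  -6.4]
row 5 [-1.7 -0.  -9.1]
```

{"name": "move_arm", "arguments": {"deltas": [{"dp":[-4,1,8.5],"rotation":[0,0,0]},{"dp":[-8,0,4.5],"rotation":[0,0,0]},{"dp":[-9,0,-1],"rotation":[0,0,0]},{"dp":[-7,0,-6.5],"rotation":[0,0,0]},{"dp":[-2,0,-9],"rotation":[0,0,0]}]}}

```text
t: 9.1
eef_pos: [0.5704, -0.1315, 0.1368]
ee_rot: [-1.57, -0.01, 0.296]
force: [-0.9, 0.4, -0.9]
width: 0.016
```

```bash
python3 - <<'E'
from h import *
from station import arm
stir(arm.get_state())
E
```

```text
t 9.1 tip [ 0.5717 -0.1298  0.0148] off mm [-8.3 -4.4  3.8] r 9.3 th -152 F [-0.9  0.4 -0.9] w 0.016 rpy [-1.57  -0.01   0.296]
rot [-0.05  0.38  0.6 ]
row 1 [-1.1  3.8 -9.2]
row 2 [ 8.4  0.1 -3.9]
row 3 [9.1 0.1 1.7]
row 4 [6.3 0.1 6.8]
row 5 [1.2 0.  9.2]
```

{"name": "move_arm", "arguments": {"deltas": [{"dp":[-3,3.5,-10],"rotation":[0,0,0.4]},{"dp":[8,1,-6],"rotation":[0,0,0]},{"dp":[11,0.5,1],"rotation":[0,0,0]},{"dp":[8,0.5,8],"rotation":[0,0,0]},{"dp":[2,0.5,11],"rotation":[0,0,0]}]}}

```text
t: 9.52
eef_pos: [0.5922, -0.1258, 0.131]
ee_rot: [-1.569, 0.002, 0.29]
force: [-1.0, -1.3, 0.8]
width: 0.0155
```

```bash
python3 - <<'E'
from h import *
from station import arm
stir(arm.get_state())
E
```

```text
t 9.52 tip [ 0.5921 -0.1243  0.009 ] off mm [12.1  1.1 -2. ] r 12.1 th 5 F [-1.  -1.3  0.8] w 0.0155 rpy [-1.569  0.002  0.29 ]
rot [-0.12  0.04 -0.09]
row 1 [ 1.7 -2.   8.6]
row 2 [-6.3  0.   6.8]
row 3 [-9.1  0.   1.8]
row 4 [-8.4  0.  -3.9]
row 5 [-4.5 -0.  -8.1]
```

{"name": "move_arm", "arguments": {"deltas": [{"dp":[2,-1.5,10],"rotation":[0,0,0]},{"dp":[-7.5,0,8],"rotation":[0,0,0]},{"dp":[-11,0,2],"rotation":[0,0,0]},{"dp":[-10,0.5,-4.5],"rotation":[0,0,0]},{"dp":[-5,0.5,-9.5],"rotation":[0,0,0]}]}}

```text
t: 9.93
eef_pos: [0.5594, -0.1233, 0.1306]
ee_rot: [-1.569, -0.001, 0.295]
force: [-0.6, -0.2, -0.2]
width: 0.0163
```

```bash
python3 - <<'E'
from h import *
from station import arm
stir(arm.get_state())
f=arm.grab_frame("wrist")
cv2.imwrite(f"pics/wrist10.png",cv2.resize(f["pixels"][100:300,200:440,::-1],None,fx=3,fy=3,interpolation=cv2.INTER_CUBIC))
E
```

```text
t 9.93 tip [ 0.5596 -0.1217  0.0086] off mm [-20.4   3.7  -2.4] r 20.8 th 170 F [-0.6 -0.2 -0.2] w 0.0163 rpy [-1.569e+00 -1.000e-03  2.950e-01]
rot [-0.13  0.36  0.07]
row 1 [  3.7  -2.4 -11.8]
row 2 [ 4.2 -0.  -8.3]
row 3 [ 8.2 -0.  -4.2]
row 4 [9.2 0.  1.4]
row 5 [6.6 0.  6.5]
```

View pics/wrist10.png

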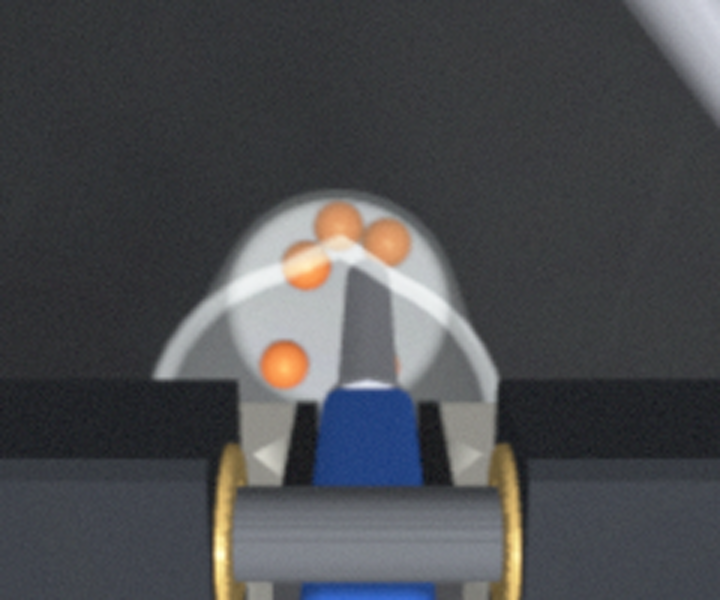

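```bash
python3 - <<'E'
from h import *
from station import arm
st=arm.get_state()
for n in("top","side","wrist"):
    f=arm.grab_frame(n)
    if n=="wrist":f["M"]=wristM(f,st)
    np.savez(f"pics/{n}11.npz",**f)
f=load("top11");a=f["pixels"][180:260,300:400,::-1]
g=load("side11");b=g["pixels"][200:280,250:350,::-1]
w=load("wrist11");c=w["pixels"][100:300,200:440,::-1]
cv2.imwrite("pics/ts11.png",np.hstack([cv2.resize(x,(400,320),interpolation=cv2.INTER_CUBIC) for x in(a,b)]))
cv2.imwrite("pics/w11.png",cv2.resize(c,None,fx=3,fy=3,interpolation=cv2.INTER_CUBIC))
stir(st)
E
```

```text
t 9.98 tip [ 0.559  -0.1236  0.0085] off mm [-21.    1.8  -2.5] r 21.1 th 175 F [-0.5 -1.6 -1.1] w 0.0159 rpy [-1.569 -0.     0.294]
rot [-0.12  0.31  0.01]
row 1 [  5.   -2.5 -11.5]
row 2 [ 4.9 -0.  -7.8]
row 3 [ 8.6 -0.  -3.4]
row 4 [9.  0.  2.3]
row 5 [5.9 0.  7.1]
```

View pics/ts11.png

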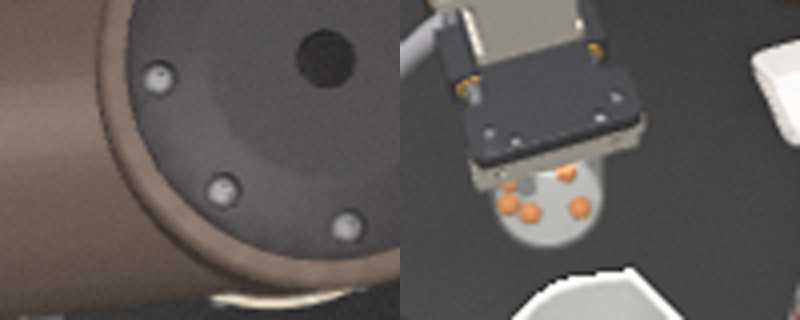

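View pics/w11.png

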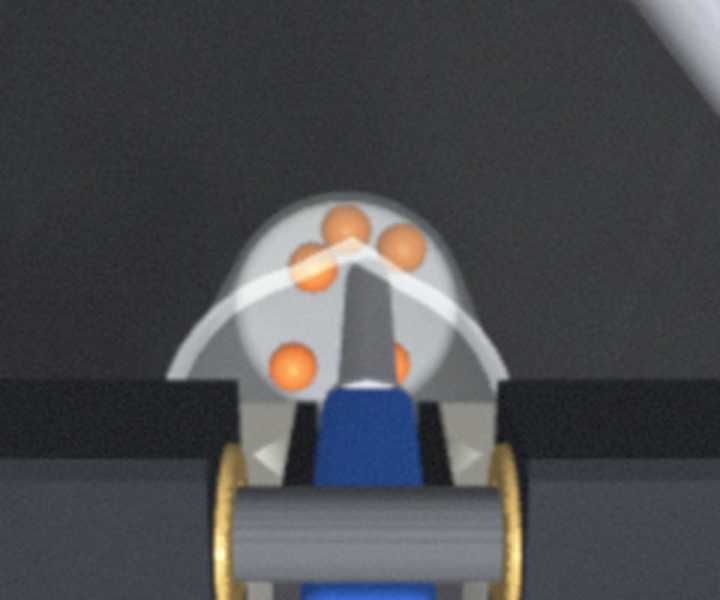

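```bash
python3 - <<'E'
from h import *
w=load("wrist11");M=w["M"]
c=plane(w,200+346/3,100+299/3,.004,M);print("floor c",c)
for u,v in((238,299),(455,299),(346,195)):
    p=plane(w,200+u/3,100+v/3,.004,M);print(p,np.linalg.norm(p-c)*1e3)
# same in original frame for calibration: wrist9 disc edges left 255,right470,top165
w=load("wrist9");M=w["M"]
c=plane(w,200+362/3,100+269/3,.004,M);print("before",c)
for u,v in((255,269),(470,269),(362,165)):
    p=plane(w,200+u/3,100+v/3,.004,M);print(np.linalg.norm(p-c)*1e3)
g=load("side11")
# disc in side: left 497-400, right 603-400, bottom 248 -> scale 4
c2=plane(g,250+150/4,200+0/4,.004);
for u,v in((97,195),(203,195),(150,247)): print(plane(g,250+u/4,200+v/4,.004).round(4))
E
```

```text
floor c [ 0.56673587 -0.1278672   0.004     ]
[ 0.57569843 -0.15741415  0.004     ] 30.87635222306135
[ 0.55769305 -0.09805239  0.004     ] 31.155995355162105
[ 0.53800152 -0.13644519  0.004     ] 29.987416815181035
before [ 0.57707663 -0.12482789  0.004     ]
30.918283441632937
31.235699353924876
30.082736332733038
[ 0.542  -0.1264  0.004 ]
[ 0.6057 -0.1282  0.004 ]
[ 0.5739 -0.1613  0.004 ]
```

```bash
sed -i 's/^C0=.*/C0=np.array([.569,-.128,.011])/' h.py; python3 - <<'E'
from h import *
from station import arm
stir(arm.get_state(),r=.0125,dth=40,gain=.95,n=4)
E
```

```text
t 10.13 tip [ 0.5603 -0.1232  0.0083] off mm [-8.7  4.8 -2.7] r 10.0 th 151 F [-0.2 -0.5 -0.8] w 0.0158 rpy [-1.569  0.     0.292]
rot [-0.11  0.18 -0.  ]
row 1 [-5.7 -2.9 -6.2]
row 2 [ 2.2 -0.  -8.7]
row 3 [ 7.3 -0.  -5.2]
row 4 [9.  0.  0.7]
```

{"name": "move_arm", "arguments": {"deltas": [{"dp":[-4,-2,-6.5],"rotation":[0,0,0]},{"dp":[2,0,-8.5],"rotation":[0,0,0]},{"dp":[7.5,0,-5],"rotation":[0,0,0]},{"dp":[9,0,0.5],"rotation":[0,0,0]}]}}

```text
t: 10.47
eef_pos: [0.5799, -0.1416, 0.1327]
ee_rot: [-1.568, -0.0, 0.29]
force: [0.6, 0.7, 0.6]
width: 0.0159
```

```bash
python3 - <<'E'
from h import *
from station import arm
stir(arm.get_state(),r=.0125,dth=40,gain=.95,n=4)
E
```

```text
t 10.47 tip [ 0.5799 -0.14    0.0107] off mm [ 10.9 -12.   -0.3] r 16.2 th -48 F [0.6 0.7 0.6] w 0.0159 rpy [-1.568 -0.     0.29 ]
rot [-0.17  0.08  0.  ]
row 1 [ 4.6 -0.2 10. ]
row 2 [0.7 0.  9. ]
row 3 [-5.3  0.   7.3]
row 4 [-8.7  0.   2.2]
```

{"name": "move_arm", "arguments": {"deltas": [{"dp":[4,0,9.5],"rotation":[0,0,0]},{"dp":[0.5,0,8.5],"rotation":[0,0,0]},{"dp":[-5,0,7],"rotation":[0,0,0]},{"dp":[-8.5,0,2],"rotation":[0,0,0]}]}}

```text
t: 10.8
eef_pos: [0.5656, -0.1176, 0.1311]
ee_rot: [-1.569, 0.004, 0.289]
force: [-0.5, -0.1, -0.4]
width: 0.0158
```

```bash
python3 - <<'E'
from h import *
from station import arm
st=arm.get_state()
stir(st,r=.0125,dth=40,gain=.95,n=4)
f=arm.grab_frame("wrist");f["M"]=wristM(f,st);np.savez("pics/wrist12.npz",**f)
cv2.imwrite(f"pics/wrist12.png",cv2.resize(f["pixels"][100:300,200:440,::-1],None,fx=3,fy=3,interpolation=cv2.INTER_CUBIC))
E
```

```text
t 10.8 tip [ 0.5652 -0.1163  0.0091] off mm [-3.8 11.7 -1.9] r 12.3 th 108 F [-0.5 -0.1 -0.4] w 0.0158 rpy [-1.569  0.004  0.289]
rot [-0.09  0.01 -0.23]
row 1 [-8.4 -2.  -3.1]
row 2 [-4.3  0.  -7.9]
row 3 [ 1.8 -0.  -8.8]
row 4 [ 7.  -0.  -5.6]
```

View pics/wrist12.png

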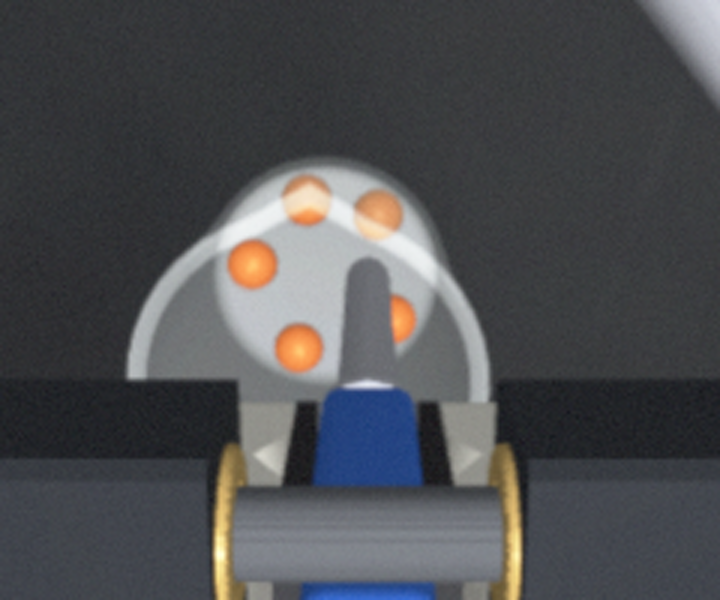

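```bash
python3 - <<'E'
from h import *
w=load("wrist12");M=w["M"]
print(plane(w,200+326/3,100+269/3,.004,M)+[.0025,-.0005,0])
from station import arm
stir(arm.get_state(),r=.013,dth=40,gain=.95,n=5)
E
```

```text
[ 0.56869956 -0.12894746  0.004     ]
t 10.85 tip [ 0.563  -0.1164  0.009 ] off mm [-6.  11.6 -2. ] r 13.1 th 118 F [-4.   0.  -1.4] w 0.0162 rpy [-1.568  0.005  0.289]
rot [-0.14 -0.01 -0.28]
row 1 [-8.  -2.1 -4.9]
row 2 [-3.  -0.  -8.9]
row 3 [ 3.4 -0.  -8.7]
row 4 [ 8.2 -0.1 -4.5]
row 5 [ 9.2 -0.   1.8]
```

{"name": "move_arm", "arguments": {"deltas": [{"dp":[-7.5,-1,-5],"rotation":[0,0,0]},{"dp":[-3,0,-8.5],"rotation":[0,0,0]},{"dp":[3.5,0,-8.5],"rotation":[0,0,0]},{"dp":[8,0,-4],"rotation":[0,0,0]},{"dp":[9,0,2],"rotation":[0,0,0]}]}}

```text
t: 11.27
eef_pos: [0.5784, -0.1397, 0.1336]
ee_rot: [-1.568, 0.002, 0.29]
force: [0.6, -0.5, -0.7]
width: 0.0162
```

```bash
python3 - <<'E'
from h import *
from station import arm
stir(arm.get_state(),r=.013,dth=40,gain=.95,n=5)
E
```

```text
t 11.27 tip [ 0.5782 -0.1381  0.0116] off mm [  9.2 -10.1   0.6] r 13.7 th -48 F [ 0.6 -0.5 -0.7] w 0.0162 rpy [-1.568  0.002  0.29 ]
rot [-0.18  0.05 -0.13]
row 1 [6.2 0.6 7.3]
row 2 [0.7 0.  9.3]
row 3 [-5.4  0.   7.6]
row 4 [-9.1  0.   2.3]
row 5 [-8.4  0.  -4. ]
```

{"name": "move_arm", "arguments": {"deltas": [{"dp":[6,0.5,7.5],"rotation":[0,0,0]},{"dp":[0.5,0,9],"rotation":[0,0,0]},{"dp":[-5.5,0,7.5],"rotation":[0,0,0]},{"dp":[-9,0,2],"rotation":[0,0,0]},{"dp":[-8,0,-4],"rotation":[0,0,0]}]}}

```text
t: 11.68
eef_pos: [0.5584, -0.1212, 0.1319]
ee_rot: [-1.569, 0.005, 0.29]
force: [-0.5, -0.4, -0.7]
width: 0.0158
```

```bash
python3 - <<'E'
from h import *
from station import arm
stir(arm.get_state(),r=.013,dth=40,gain=.95,n=5)
E
```

```text
t 11.68 tip [ 0.558  -0.1199  0.0099] off mm [-11.    8.1  -1.1] r 13.7 th 144 F [-0.5 -0.4 -0.7] w 0.0158 rpy [-1.569  0.005  0.29 ]
rot [-0.1   0.05 -0.27]
row 1 [-4.7 -1.1 -8.4]
row 2 [ 1.1 -0.  -9.3]
row 3 [ 6.8 -0.  -6.4]
row 4 [ 9.3 -0.  -0.5]
row 5 [ 7.5 -0.   5.6]
```

{"name": "move_arm", "arguments": {"deltas": [{"dp":[-4.5,-0.5,-8.5],"rotation":[0,0,0]},{"dp":[1,0,-9],"rotation":[0,0,0]},{"dp":[7,0,-6],"rotation":[0,0,0]},{"dp":[9,0,0],"rotation":[0,0,0]},{"dp":[7.5,0,5.5],"rotation":[0,0,0]}]}}

```text
t: 12.1
eef_pos: [0.5813, -0.1355, 0.1335]
ee_rot: [-1.568, 0.003, 0.289]
force: [-0.1, -0.3, 0.0]
width: 0.0155
```

```bash
python3 - <<'E'
from h import *
from station import arm
st=arm.get_state()
stir(st,r=.013,dth=40,gain=.95,n=5)
f=arm.grab_frame("wrist");f["M"]=wristM(f,st);np.savez("pics/wrist13.npz",**f)
cv2.imwrite(f"pics/wrist13.png",cv2.resize(f["pixels"][100:300,200:440,::-1],None,fx=3,fy=3,interpolation=cv2.INTER_CUBIC))
E
```

```text
t 12.1 tip [ 0.5809 -0.134   0.0115] off mm [11.9 -6.   0.5] r 13.4 th -27 F [-0.1 -0.3  0. ] w 0.0155 rpy [-1.568  0.003  0.289]
rot [-0.17 -0.02 -0.18]
row 1 [3.4 0.6 8.9]
row 2 [-2.7  0.   9. ]
row 3 [-7.8  0.   5.1]
row 4 [-9.3  0.  -1.1]
row 5 [-6.4 -0.  -6.8]
```

View pics/wrist13.png

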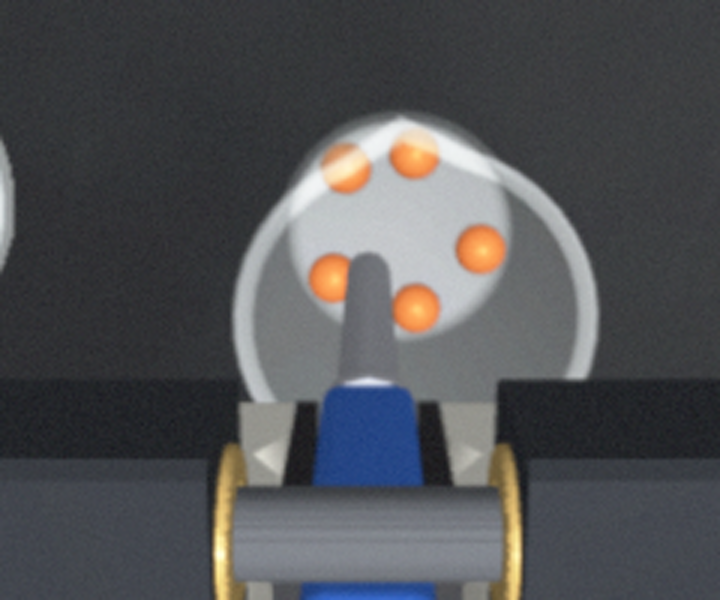

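{"name": "move_arm", "arguments": {"deltas": [{"dp":[3.5,0.5,8.5],"rotation":[0,0,0]},{"dp":[-2.5,0,9],"rotation":[0,0,0]},{"dp":[-7.5,0,5],"rotation":[0,0,0]},{"dp":[-9,0,-1],"rotation":[0,0,0]},{"dp":[-6.5,0,-6.5],"rotation":[0,0,0]}]}}

```text
t: 12.57
eef_pos: [0.5578, -0.1231, 0.1324]
ee_rot: [-1.57, 0.002, 0.293]
force: [-1.1, 0.1, -0.1]
width: 0.0159
```

```bash
python3 - <<'E'
from h import *
from station import arm
w=load("wrist13");print(plane(w,200+400/3,100+226/3,.004,w["M"])+[.0025,-.0005,0])
stir(arm.get_state(),r=.013,dth=40,gain=.95,n=5)
E
```

```text
[ 0.56697629 -0.12994447  0.004     ]
t 12.57 tip [ 0.5576 -0.1219  0.0104] off mm [-11.4   6.1  -0.6] r 12.9 th 152 F [-1.1  0.1 -0.1] w 0.0159 rpy [-1.57   0.002  0.293]
rot [-0.03  0.22 -0.12]
row 1 [-4.  -0.6 -8.4]
row 2 [ 2.4 -0.  -9. ]
row 3 [ 7.7 -0.  -5.4]
row 4 [ 9.3 -0.   0.8]
row 5 [ 6.6 -0.   6.6]
```

{"name": "move_arm", "arguments": {"deltas": [{"dp":[-4,0,-8.5],"rotation":[0,0,0]},{"dp":[2,0,-9],"rotation":[0,0,0]},{"dp":[7.5,0,-5.5],"rotation":[0,0,0]},{"dp":[9,0,0.5],"rotation":[0,0,0]},{"dp":[6.5,0,6.5],"rotation":[0,0,0]}]}}

```text
t: 12.98
eef_pos: [0.582, -0.1362, 0.1339]
ee_rot: [-1.569, -0.0, 0.29]
force: [-2.8, -2.2, 7.0]
width: 0.0163
```

{"name": "move_arm", "arguments": {"deltas": [{"dp":[3,0,8],"rotation":[0,0,0]},{"dp":[-2.5,0,8],"rotation":[0,0,0]},{"dp":[-7,0,3],"rotation":[0,0,0]},{"dp":[-7,0,-5],"rotation":[0,0,0]}]}}

```text
t: 13.32
eef_pos: [0.5657, -0.1237, 0.1322]
ee_rot: [-1.569, 0.003, 0.291]
force: [-0.3, -0.1, -1.2]
width: 0.0158
```

```bash
python3 - <<'E'
from h import *
from station import arm
st=arm.get_state()
stir(st,r=.013,dth=40,gain=.95,n=1)
plan(st,[.567,-.13,.2],.289)
E
```

```text
t 13.32 tip [ 0.5654 -0.1224  0.0102] off mm [-3.6  5.6 -0.8] r 6.7 th 123 F [-0.3 -0.1 -1.2] w 0.0158 rpy [-1.569  0.003  0.291]
rot [-0.08  0.11 -0.2 ]
row 1 [-9.4 -0.8  0.9]
t 13.32 pos [ 0.5657 -0.1237  0.1322] rpy [-1.569  0.003  0.291] F [-0.3 -0.1 -1.2] w 0.0158
dp tool mm [ -0.8 -67.8  -6.3] rot deg [-0.08  0.11 -0.2 ]
```

{"name": "move_arm", "arguments": {"deltas": [{"dp":[0,-6,-4],"rotation":[0,0,0]},{"dp":[1,-12,-2],"rotation":[0,0,0]},{"dp":[0,-15,0],"rotation":[0,0,0]},{"dp":[0,-15,0],"rotation":[0,0,0]}]}}

```text
t: 13.65
eef_pos: [0.5639, -0.1297, 0.179]
ee_rot: [-1.566, 0.01, 0.292]
force: [0.0, 0.1, -1.3]
width: 0.0159
```

```bash
python3 - <<'E'
from h import *
from station import arm
st=arm.get_state()
plan(st,[.567,-.13,.36],.289)
E
```

```text
t 13.65 pos [ 0.5639 -0.1297  0.179 ] rpy [-1.566  0.01   0.292] F [ 0.   0.1 -1.3] w 0.0159
dp tool mm [   1.2 -181.1   -0.3] rot deg [-0.26  0.16 -0.55]
```

{"name": "move_arm", "arguments": {"deltas": [{"dp":[2,-18,0],"rotation":[0,0,-0.5]},{"dp":[1,-22,0],"rotation":[0,0,0]},{"dp":[0,-25,0],"rotation":[0,0,0]},{"dp":[0,-25,0],"rotation":[0,0,0]},{"dp":[0,-25,0],"rotation":[0,0,0]}]}}

```text
t: 14.07
eef_pos: [0.564, -0.1307, 0.2986]
ee_rot: [-1.564, 0.002, 0.291]
force: [0.7, -0.6, -1.5]
width: 0.0156
```

{"name": "move_arm", "arguments": {"deltas": [{"dp":[0,-25,0],"rotation":[0,0,0]},{"dp":[0,-25,0],"rotation":[0,0,0]},{"dp":[0,-20,0],"rotation":[0,0,0]},{"dp":[0,0,0],"rotation":[0,0,0]}]}}

```text
t: 14.4
eef_pos: [0.5639, -0.133, 0.3806]
ee_rot: [-1.567, -0.009, 0.291]
force: [-0.4, -0.9, -0.3]
width: 0.0159
```

```bash
python3 - <<'E'
from h import *
from station import arm
st=arm.get_state()
plan(st,[.567,-.13,.36],.289);print(st["q"].round(3))
f=arm.grab_frame("wrist");f["M"]=wristM(f,st);np.savez("pics/wrist14.npz",**f)
cv2.imwrite(f"pics/wrist14.png",f["pixels"][:,:,::-1])
E
```

```text
t 14.4 pos [ 0.5639 -0.133   0.3806] rpy [-1.567 -0.009  0.291] F [-0.4 -0.9 -0.3] w 0.0159
dp tool mm [ 3.6 20.6  2. ] rot deg [-0.23  0.12  0.49]
[ 0.102  0.137  0.062 -0.006 -1.487 -1.381]
```

View pics/wrist14.png

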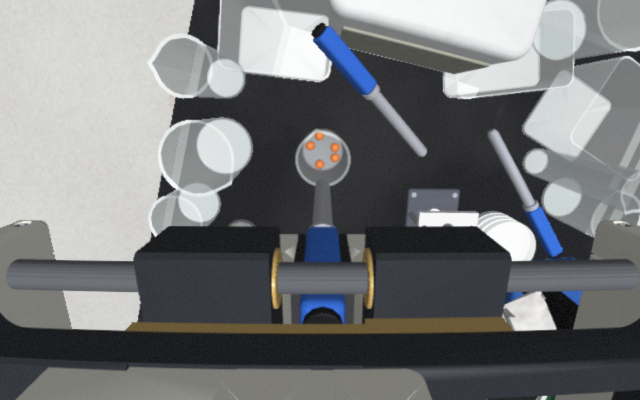

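```bash
python3 - <<'E'
from h import *
P=[]
for n in("top0","side0"):
    f=load(n)
    for v in range(0,400,2):
        for u in range(0,640,2):
            if n=="side0" and u<120: continue
            if f["z_map"][v,u]>0:
                p=pt(f,u,v)
                if .55<p[0]<1.3 and -.5<p[1]<.2 and p[2]>.15: P.append(p)
P=np.array(P)
for y0 in np.arange(-.5,.2,.1):
    m=(P[:,1]>=y0)&(P[:,1]<y0+.1)
    if m.any(): print(round(y0,1),m.sum(),P[m].min(0).round(2),P[m].max(0).round(2))
E
```

```text
-0.0 623 [0.6  0.03 0.15] [1.3  0.1  0.37]
0.1 1887 [0.63 0.1  0.15] [1.29 0.2  0.62]
```

{"name": "move_arm", "arguments": {"deltas": [{"dp":[-12,-10,0],"rotation":[0,0,0]},{"dp":[-25,-10,0],"rotation":[0,0,0]},{"dp":[-25,-5,0],"rotation":[0,0,0]},{"dp":[-20,0,0],"rotation":[0,0,0]},{"dp":[0,0,0],"rotation":[0,0,0]}]}}

```text
t: 14.87
eef_pos: [0.4788, -0.1574, 0.4008]
ee_rot: [-1.562, -0.002, 0.292]
force: [0.2, 0.4, -1.1]
width: 0.0158
```

```bash
python3 - <<'E'
from h import *
from station import arm
st=arm.get_state()
plan(st,[.48,-.13,.40],.289);print(st["q"].round(3))
E
```

```text
t 14.87 pos [ 0.4788 -0.1574  0.4008] rpy [-1.562 -0.002  0.292] F [ 0.2  0.4 -1.1] w 0.0158
dp tool mm [ 9.   1.  25.9] rot deg [-0.5   0.15  0.11]
[ 0.066  0.007 -0.035 -0.009 -1.528 -1.344]
```

{"name": "move_arm", "arguments": {"deltas": [{"dp":[20,0,-4],"rotation":[-0.8,0,-4]},{"dp":[34,0,-8],"rotation":[-1.5,0,-6.8]},{"dp":[34,0,-8],"rotation":[-1.5,0,-6.8]},{"dp":[34,0,-8],"rotation":[-1.5,0,-6.8]}]}}

```text
t: 15.2
eef_pos: [0.6006, -0.1504, 0.4199]
ee_rot: [-1.66, -0.435, 0.308]
force: [0.2, -0.2, -1.5]
width: 0.0158
```

```bash
cat >> h.py <<'E'
def lev(st):
    M=Rt(st);z=-M[:,1];d=M[:,1]
    print("t",round(st["t"],2),"pos",st["eef_pos"].round(3),"rod dir (down)",d.round(3),"angle from vertical %.1f deg"%np.degrees(np.arccos(-d[2])),"grip z %.3f tip z %.3f"%(st["eef_pos"][2]-.019*d[2],st["eef_pos"][2]+.122*d[2]),"q",st["q"].round(3),"F",st["force"].round(1),"w",round(st["width"],4))
    h=np.array([np.cos(st["q"][0]),np.sin(st["q"][0]),0]);ax=np.cross(d,h);print("axis tool",(M.T@ax).round(3),"h in tool",(M.T@h).round(3))
E
python3 - <<'E'
from h import *
from station import arm
lev(arm.get_state())
E
```

```text
t 15.2 pos [ 0.601 -0.15   0.42 ] rod dir (down) [ 0.427  0.042 -0.903] angle from vertical 25.4 deg grip z 0.437 tip z 0.310 q [ 0.059 -0.055 -0.13  -0.019 -1.054 -1.336] F [ 0.2 -0.2 -1.5] w 0.0158
axis tool [-0.209  0.    -0.879] h in tool [ 0.879  0.429 -0.209]
```

{"name": "move_arm", "arguments": {"deltas": [{"dp":[34,0,-8],"rotation":[-1.5,0,-6.8]},{"dp":[34,0,-8],"rotation":[-1.5,0,-6.8]},{"dp":[34,0,-8],"rotation":[-1.5,0,-6.8]},{"dp":[34,0,-8],"rotation":[-1.5,0,-6.8]}]}}

```text
t: 15.53
eef_pos: [0.7142, -0.1458, 0.5027]
ee_rot: [-1.84, -0.916, 0.416]
force: [0.4, 0.2, -1.7]
width: 0.0162
```

```bash
python3 - <<'E'
from h import *
from station import arm
lev(arm.get_state())
E
```

```text
t 15.53 pos [ 0.714 -0.146  0.503] rod dir (down) [ 0.807  0.066 -0.587] angle from vertical 54.0 deg grip z 0.514 tip z 0.431 q [ 0.052 -0.097 -0.234 -0.05  -0.492 -1.307] F [ 0.4  0.2 -1.7] w 0.0162
axis tool [-0.146 -0.    -0.569] h in tool [ 0.569  0.809 -0.146]
```

{"name": "move_arm", "arguments": {"deltas": [{"dp":[36,-20,-8],"rotation":[-1.3,0,-5.5]},{"dp":[36,-15,-8],"rotation":[-1.3,0,-5.5]},{"dp":[36,-10,-8],"rotation":[-1.3,0,-5.5]}]}}

```text
t: 15.78
eef_pos: [0.7317, -0.1467, 0.6162]
ee_rot: [-2.109, -1.186, 0.643]
force: [1.1, 0.0, -1.0]
width: 0.016
```

```bash
python3 - <<'E'
from h import *
from station import arm
lev(arm.get_state())
E
```

```text
t 15.78 pos [ 0.732 -0.147  0.616] rod dir (down) [ 0.944  0.067 -0.322] angle from vertical 71.2 deg grip z 0.622 tip z 0.577 q [ 0.052 -0.159 -0.246 -0.076 -0.242 -1.286] F [ 1.1  0.  -1. ] w 0.016
axis tool [-0.084  0.    -0.312] h in tool [ 0.312  0.946 -0.084]
```

Already 71°; a little more, with upward motion, then settle.

{"name": "move_arm", "arguments": {"deltas": [{"dp":[30,-10,-7],"rotation":[-1.2,0,-5]},{"dp":[25,-6,-5],"rotation":[-1,0,-4]},{"dp":[8,-2,-2],"rotation":[-0.4,0,-1.5]},{"dp":[0,0,0],"rotation":[0,0,0]}]}}

```text
t: 16.12
eef_pos: [0.7286, -0.149, 0.6887]
ee_rot: [-2.598, -1.33, 1.101]
force: [-0.5, -0.2, -0.2]
width: 0.0157
```

```bash
python3 - <<'E'
from h import *
from station import arm
lev(arm.get_state())
E
```

```text
t 16.12 pos [ 0.729 -0.149  0.689] rod dir (down) [ 0.991  0.061 -0.123] angle from vertical 82.9 deg grip z 0.691 tip z 0.674 q [ 0.051 -0.195 -0.249 -0.15  -0.07  -1.213] F [-0.5 -0.2 -0.2] w 0.0157
axis tool [-0.036  0.    -0.118] h in tool [ 0.118  0.992 -0.036]
```

{"name": "move_arm", "arguments": {"deltas": [{"dp":[0,0,0],"rotation":[0,0,0]},{"dp":[0,0,0],"rotation":[0,0,0]},{"dp":[0,0,0],"rotation":[0,0,0]},{"dp":[0,0,0],"rotation":[0,0,0]},{"dp":[0,0,0],"rotation":[0,0,0]}]}}

```text
t: 16.53
eef_pos: [0.7284, -0.1493, 0.6833]
ee_rot: [-2.563, -1.326, 1.067]
force: [-0.2, 0.7, -0.6]
width: 0.016
```

```bash
python3 - <<'E'
from h import *
from station import arm
st=arm.get_state();lev(st);print(st["qd"].round(3))
for n in("side","top","wrist"):
    f=arm.grab_frame(n);np.savez(f"pics/{n}15.npz",**f)
    cv2.imwrite(f"pics/{n}15.png",f["pixels"][:,:,::-1])
E
```

```text
t 16.53 pos [ 0.728 -0.149  0.683] rod dir (down) [ 0.989  0.061 -0.133] angle from vertical 82.4 deg grip z 0.686 tip z 0.667 q [ 0.05  -0.194 -0.253 -0.147 -0.074 -1.216] F [-0.2  0.7 -0.6] w 0.016
axis tool [-0.038  0.    -0.128] h in tool [ 0.128  0.991 -0.038]
[-0.001  0.006 -0.005  0.005 -0.007 -0.004]
```

View pics/side15.png

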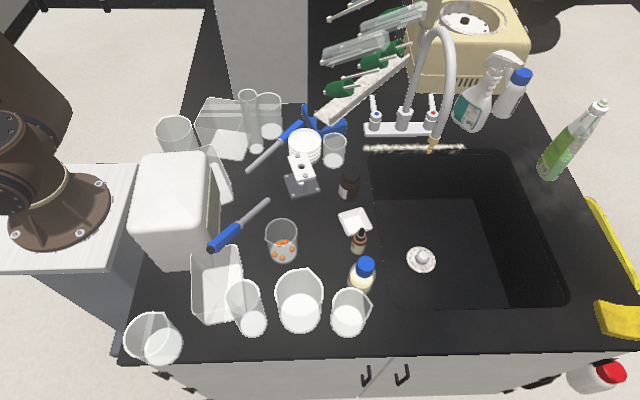

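View pics/wrist15.png

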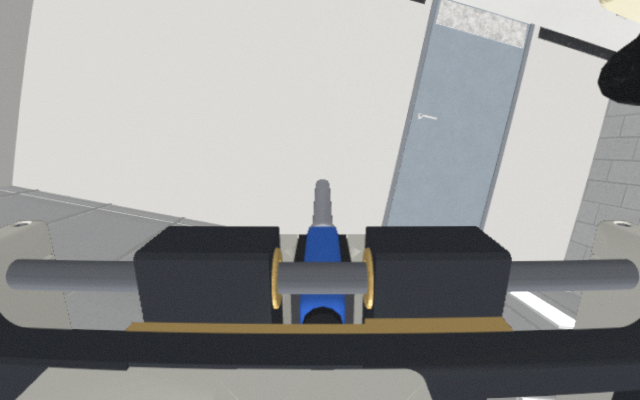

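View pics/top15.png

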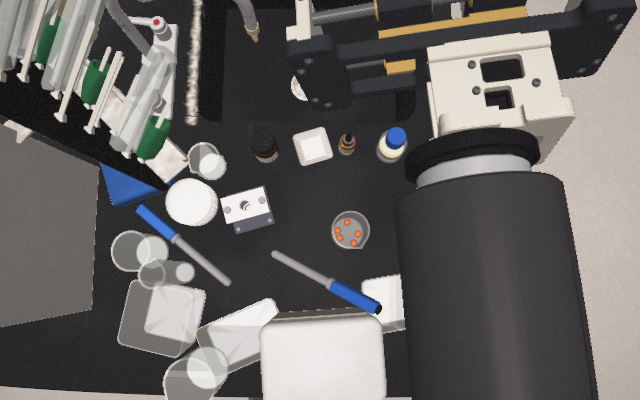

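```bash
python3 - <<'E'
from h import *
f=load("top15");hsv=cv2.cvtColor(f["pixels"],cv2.COLOR_RGB2HSV)
m=cv2.inRange(hsv,(4,110,110),(20,255,255));N,L,S,C=cv2.connectedComponentsWithStats(m)
B=np.array([plane(f,*C[i],.011)[:2] for i in range(1,N) if 8<S[i,4]<200]);B=B[(abs(B[:,0]-.57)<.06)&(abs(B[:,1]+.125)<.06)]
print(B.round(3).tolist(), np.hypot(*(B-[.567,-.13]).T).round(3))
from station import arm
lev(arm.get_state());print(arm.job_done());lev(arm.get_state())
E
```

```text
[[0.584, -0.131], [0.567, -0.112], [0.56, -0.153], [0.552, -0.116], [0.542, -0.144]] [0.017 0.018 0.024 0.02  0.029]
t 16.68 pos [ 0.728 -0.149  0.684] rod dir (down) [ 0.989  0.061 -0.132] angle from vertical 82.4 deg grip z 0.686 tip z 0.668 q [ 0.05  -0.194 -0.253 -0.148 -0.074 -1.216] F [-0.2 -0.2 -0.5] w 0.0158
axis tool [-0.038 -0.    -0.127] h in tool [ 0.127  0.991 -0.038]
the job is handed in; nothing more can be done
None
the job is handed in; nothing more can be done
```

I drew the rod out of its stand, stirred the beads about four rounds, lifted it clear and turned it level. I handed the job in at about 16.7 s with the rod still gripped; no verdict is reported, so the run's result is unconfirmed.

**Last checks**
- **Rod:** held with the fingers 16 mm apart, 82° from vertical (about 8° off level) and nearly still. By arm pose, its grip point was at about 0.69 m and its tip at about 0.67 m.
- **Stirring:** the tip read about 4.5 to 11 mm above the beaker floor wherever I checked it, under the 14 mm limit. These are arm-pose readings at the end of each call, so the path between them was not seen.
- **Beaker and beads:** all five beads are in the beaker, which stands upright. The jar and the bottle look unmoved in the side and top pictures.

**What went differently**
- **Beaker moved:** the first round went wide and pushed the beaker about 1 to 1.5 cm, within the 5 cm allowed. I measured its centre again and used it for the later rounds. It also turned roughly 60° with the stirring, so I made more rounds than required.
- **Look-alike rods:** the two larger ones, standing at the start, had fallen over by my second look, before I gripped anything. At the same time the target rod was leaning by about 4° in its hole. The wrist and fixed cameras then disagreed by about 1 cm on its top, so I used the wrist view for the grasp.

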